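Build the clamp on the stretching frame's slotted rail

ROBOT

A 7-joint arm with a two-finger parallel gripper is mounted at the origin on the work surface. World frame = base frame: x ahead of the robot, y to its left, z up, the work surface at z = 0. Lengths are in m, angles in degrees, forces in N, time in s.
With the tool pointing down it reaches from about 0.425 to 0.975 m from the base axis. Payload 16.7 kg.
Tool frame: the origin (TCP) lies midway between the tips of the shut fingers; the grasp point (between the pads) lies 19 mm behind it; z points along the fingers, y is the line along which they close (so a half turn about z gives the same grasp; the last joint's range is limited). The gripper opens to 85 mm and grips with 20 to 120 N. Pads are 22 mm wide; open, the fingers measure 114 mm over their backs; the gripper's body (76 mm by 85 mm) begins 54 mm behind the grasp point. The pads swing forward as they close: fully open they stand 13 mm farther back than shut.
Start: joints at [62.252, 24.414, 4.234, 92.017, -1.954, 63.644, -3.845], TCP at [0.222, -0.637, 0.231] pointing down, gripper open.
Joint ranges: [-163.25, 163.25], [-28.42, 122.38], [-70.27, 78.77], [12.13, 141.07], [-58.53, 238.53], [9.26, 117.41], [-156.51, 156.51]. Speed limits (degrees/s): [108.29, 108.29, 136.94, 136.94, 172.46, 172.46, 172.46].

INTERFACE

Orientations are given as a 3x3 rotation matrix whose columns are the frame's x, y, z axes.
In Python, from rig import manip gives the robot as it stands.
- The arm moves only by the tool step_arm, never from a script. Its argument "targets" is a list of rows, each an object of numbers: "x", "y", "z": the shift along the tool's x, y, z in cm; "rx", "ry", "rz": the turn, a rotation vector about the tool's x, y, z in degrees; "jaw": the finger opening in cm, from 0 to 8.54. A call has 1 to 12 rows; each row shifts and turns the commanded pose from where the row before left it, along the tool's axes as they then stand; what a row does not reach is not made up. A row lasts 1/10 s, in which the tool goes at most 50 mm and 8.59 degrees, less where a joint would pass 70% of its speed; a pose out of reach is approached as far as the arm can. A call is refused whole if a number of a shift passes 5 or a number of a turn 8.59, either way. A call with a gripper value outside its range is refused whole. The fingers move at their own pace and stop on an object; the grip force is fixed at half the most. Time passes only in rows, so rows that do not move let the fingers close. It gives the time, the measured TCP pose, the force, the opening and the grip force at its end, in the units of the state.
- manip.state(): the state, without advancing time (a new reading comes with each control period).
- manip.read_camera(name): name is "scene" or "top" or "wrist"; returns the picture (384x512x3 uint8, red, green, blue); there is no depth.
- manip.camera_info(name): a dict with "vertical_fov" (degrees; the focal length in pixels is half the picture's height over the tangent of half this angle, whatever the lens; pixels are square), "cx", "cy" (the principal point, pixels), "pose" (4x4, takes a point from camera to world coordinates); the wrist camera has in their place "hand_eye" (4x4, takes a point from camera to tool coordinates, whose origin is the TCP and whose axes are the flange's). Camera axes: x right, y up, looking along -z (the intrinsics and any distortion apply to the point x, -y, -z); pixel columns grow to the right and rows downward; lengths in m; the calibration is good to about 2 mm. A picture is of the moment at which its call begins: read the wrist's pose just before it. camera_info takes no time and is no camera call.
- manip.finish_job(): hands the job in; it is judged then, once.
The state is a dict: "time": time; "joint_positions": joint angles; "qvel": joint speeds; "joint_torque": joint torques, N m; "tcp_pos": TCP position; "tool_rot": TCP orientation; "contact_force": force on the tool from outside, world axes, zero at the start; "wrist_torque": the same for the moment, N m; "opening": finger opening in m; "grip_force": force on a finger pad.
Only numpy, scipy, OpenCV 4.12 (cv2) and the standard library are available. Lean on these libraries where they do the work, as an engineer would, in place of code of your own. Each camera call takes 0.05 s, during which the arm holds its last target. There are 200 camera calls.

TASK

Assemble the clamp on the stretching frame: put the foot of the slider into the open end of the slotted rail and slide it home against the closed end, its stud standing up through the slot. Then stack on the stud, in this order, the tube spacer, the flat steel strap (square across the rail, its long end out over the wooden bar) and the black knob, each fully down. Leave the paint jars and everything else on the table where they stand.

Things in the scene. Friction and masses are not known exactly. Their poses are not given: they have to be found in the camera images.
- rail: Fixed, place and yaw vary: aluminium channel along its y, wooden bar beside it on -x. Origin: on the table, on the channel's centre line. Floor top 4 mm above the table; cavity 34 mm wide, 8 mm high under two lips; slot between lips 20 mm wide; outside 40 mm wide, 16 mm high. Lips cover y = -45 to 65 mm; an end wall 16 mm high closes the +y end at y = 65; the -y end is open.
- rail_mouth (a point): where the lips begin at the open (-y) end: on the channel's floor and centre line, 4 mm above the table, y = -45 mm from the rail's origin. From here to y = -100 mm there is only the bare 4 mm floor plate: set the foot down centred at about y = -74 mm and slide it in. Two guide walls 12 mm high flare outwards from the mouth to y = -77 mm, from 34 to 54 mm apart.
- rail_home (a point): on the channel's floor and centre line, 42 mm to +y of the rail's origin: the slider's origin lies here when it is home against the end wall
- wooden_bar (a point): middle of the wooden bar's top; the bar is 24 mm wide (rail x = -48 to -24 mm), 220 mm long (y = -110 to 110 mm), 40 mm high, so fingers that work low on the slider or spacer should stand in line along the rail's y
- slider: Loose steel slider, standing up, 135 g: flat foot 30 mm (x) by 46 mm (y) by 6 mm thick, on it a square neck 14 by 14 mm from 6 to 36 mm up, then a round stud 10 mm thick from 36 to 76 mm, its last 6 mm tapered. Origin: centre of the foot's underside, z up the stud. The foot's y goes along the rail, either way round. In the rail the neck stands 24 mm above the rail top; it slides with a light push.
- slider_tip (a point): top of the slider's stud, 76 mm above its underside
- spacer: Loose aluminium tube spacer standing on end, 38 mm outside, 25 mm bore, 26 mm tall, 45 g. Origin: centre of its underside, z up. It goes round the square neck and rests on the rail top (underside 16 mm above the table).
- strap: Loose flat steel strap lying flat, 76 mm (x) by 26 mm (y) by 8 mm thick, 110 g, with one 13 mm hole 12 mm to -x of its middle, so that the long end is on +x. Origin: middle of its underside. It rests on the spacer (underside 42 mm above the table), its +x end pointing along the rail's -x over the wooden bar.
- strap_hole (a point): centre of the strap's hole at its underside
- strap_tip (a point): middle of the strap's long (+x) end at its underside, 50 mm from the hole
- knob: Loose black round knob standing with its open side down, 33 mm outside, 36 mm tall, 35 g, plain (unthreaded) 13 mm bore 32 mm deep from below. Origin: centre of its underside, z up. It slips over the stud and rests on the strap (underside 50 mm above the table).
- paint_jar1: bystander: small jar, 42 mm wide, 55 mm tall, among the parts; origin at its underside
- paint_jar2: bystander: small jar, 42 mm wide, 50 mm tall, among the parts; origin at its underside
- paint_jar3: bystander: small jar, 42 mm wide, 55 mm tall, among the parts; origin at its underside
- tape_roll: bystander: ring of paper tape lying flat, 84 mm wide, 72 mm bore, 24 mm high; origin at the centre of its underside
- flat_brush: bystander: flat brush lying on the table along its x, 180 mm long, 20 mm high; origin under its middle
- palette_bowl: bystander: white bowl 100 mm wide, 40 mm high; origin at its underside
There are look-alikes about, which are no part of the job. Leave any yellow look-alike of the slider alone.

How it is judged:
By the outcome, as a careful person would: the job done as asked, in the order asked, and still so for the second after the job is handed in, with the robot touching nothing.
It also fails if it takes over 72 s, if anything falls off the work surface, if the arm or the gripper's body presses on something with over 40 N, if the wrist force passes 120 N, or if a joint passes its speed limit or range.

## Working session

There is one attempt and no reset: what is moved stays moved. The work goes in short steps, Python scripts to look and compute and a tool call to move; the robot and the scene stay as the last step left them, time stands still between calls to the robot, and variables do not carry over. Pictures are saved under pics/ and viewed, at most 10 in all, crops included, and the job is handed in when it is done.

Besides the shell and the picture viewer there is one more tool, called after "Emit:" in YAML: its name, and indented under it one key for each argument. step_arm: Moves the arm, as the interface text tells. Its arguments: {"type":"object","properties":{"targets":{"type":"array"}},"required":["targets"]}

```bash
ls; mkdir -p pics; python3 - <<'E'
from rig import manip
import cv2,numpy as np,json
s=manip.state();print(s)
for n in("scene","top","wrist"):
    print(n,manip.camera_info(n))
    im=manip.read_camera(n);cv2.imwrite(f"pics/{n}0.png",im[:,:,::-1])
a=[cv2.imread(f"pics/{n}0.png") for n in("scene","top")]
E
```

```text
pics
{'time': 0.0, 'joint_positions': array([62.25077261, 24.45099604,  4.23215311, 92.05121526, -1.95321136,
       63.64443263, -3.84444739]), 'qvel': array([ 0.0142945 , -0.06780583, -0.06911608,  0.12538167,  0.01290047,
       -0.08904836,  0.02671205]), 'joint_torque': array([-1.25698098e-03, -9.49824715e+01,  3.76082316e+00, -4.63507211e+01,
        1.92503171e-02,  1.02063554e-02,  2.35718986e-06]), 'tcp_pos': array([ 0.22163023, -0.63714951,  0.23060327]), 'tool_rot': array([[ 9.44483450e-01,  3.28558564e-01, -5.31381647e-04],
       [ 3.28558975e-01, -9.44482712e-01,  1.18608908e-03],
       [-1.12181055e-04, -1.29483171e-03, -9.99999155e-01]]), 'contact_force': array([ 0.38384151, -0.47900142, -0.85907291]), 'wrist_torque': array([ 0.05162917, -0.00257404, -0.04915141]), 'grip_force': 0.0, 'opening': 0.08524485761934984}
scene {'vertical_fov': 47.86750418489267, 'cx': 252.57116378519666, 'cy': 195.25014520726245, 'pose': array([[ 0.13778006, -0.68505922,  0.71533944,  1.32637299],
       [ 0.99021684,  0.11136884, -0.08406902, -0.09164068],
       [-0.02207427,  0.7199242 
[... 279 characters left out ...]
     [-9.99919996e-01,  1.26219411e-02, -8.29714471e-04,
         3.02523382e-03],
       [ 5.64161696e-04,  1.10030072e-01,  9.93928098e-01,
         1.31766441e+00],
       [ 0.00000000e+00,  0.00000000e+00,  0.00000000e+00,
         1.00000000e+00]])}
wrist {'vertical_fov': 69.20868217524718, 'cx': 254.061314942075, 'cy': 186.26862991376797, 'hand_eye': array([[ 8.31585497e-04,  9.52304502e-01,  3.05148231e-01,
         7.98282858e-02],
       [ 9.99999285e-01, -1.05416678e-03,  5.64653027e-04,
        -8.89100214e-04],
       [ 8.59398749e-04,  3.05147544e-01, -9.52304698e-01,
        -1.43466853e-01],
       [ 0.00000000e+00,  0.00000000e+00,  0.00000000e+00,
         1.00000000e+00]])}
```

View pics/top0.png

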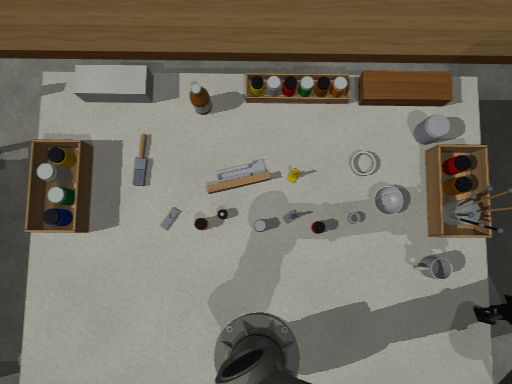

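View pics/scene0.png

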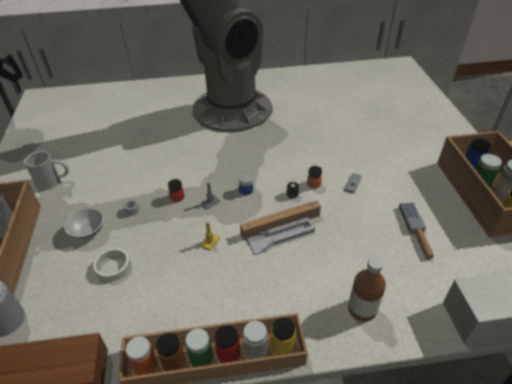

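The top picture shows the rail and bar around (240,175), strap (171,218), knob (222,214), steel slider (291,216), spacer (355,217) and the yellow decoy (294,175). Jars stand at (201,224), (260,225) and (318,227).

```bash
cat > h.py <<'E'
import numpy as np,cv2
from rig import manip
from scipy.spatial.transform import Rotation as R
def cam(name,st=None):
    i=manip.camera_info(name)
    if name=="wrist":
        st=st or manip.state();T=np.eye(4);T[:3,:3]=st["tool_rot"];T[:3,3]=st["tcp_pos"];P=T@i["hand_eye"]
    else:P=i["pose"]
    f=192/np.tan(np.radians(i["vertical_fov"]/2));return P,f,i["cx"],i["cy"]
def ray(c,uv):
    P,f,cx,cy=c;uv=np.atleast_2d(uv).astype(float)
    d=np.c_[(uv[:,0]-cx)/f,-(uv[:,1]-cy)/f,-np.ones(len(uv))]@P[:3,:3].T
    return P[:3,3],d
def onz(c,uv,z):
    o,d=ray(c,uv);return o+d*((z-o[2])/d[:,2])[:,None]
def proj(c,p):
    P,f,cx,cy=c;q=(np.atleast_2d(p)-P[:3,3])@P[:3,:3];return np.c_[cx-f*q[:,0]/q[:,2],cy+f*q[:,1]/q[:,2]]
def snap(name,fn):
    st=manip.state();c=cam(name,st);im=manip.read_camera(name)[:,:,::-1].copy();cv2.imwrite("pics/"+fn+".png",im)
    np.save("pics/"+fn+".npy",np.array([*c[0].ravel(),*c[1:]]));return im,c
def load(fn):
    a=np.load("pics/"+fn+".npy");return cv2.imread("pics/"+fn+".png"),(a[:16].reshape(4,4),*a[16:])
def go(p,yaw):
    """world target of TCP, yaw = angle of the tool x axis (pointing down). Prints turn about tool z, then shift in tool axes after turn (cm), and tilt error."""
    s=manip.state();c,si=np.cos(np.radians(yaw)),np.sin(np.radians(yaw))
    Rt=np.array([[c,si,0],[si,-c,0],[0,0,-1.]])
    rv=np.degrees(R.from_matrix(s["tool_rot"].T@Rt).as_rotvec())
    print("turn",rv.round(2),"then shift cm",(Rt.T@(np.array(p)-s["tcp_pos"])*100).round(2),"t",round(s["time"],2),"yaw now",np.degrees(np.arctan2(s["tool_rot"][1,0],s["tool_rot"][0,0])).round(2))
E
python3 - <<'E'
from h import *
c=cam("top")
for n,uv,z in [("strap",(171,218),.008),("knob",(222,214),.036),("slider foot",(291,216),.01),("spacer",(355,217),.026),("bar l",(209,187),.04),("bar r",(271,176),.04),("yellow",(294,175),.03),("jarO",(201,224),.055),("jarB",(260,225),.05),("jarR",(318,227),.055)]:
    print(n,onz(c,uv,z)[0].round(3))
go([0.50,-.09,.33],0)
E
```

```text
strap [0.453 0.296 0.008]
knob [0.467 0.12  0.036]
slider foot [ 0.464 -0.113  0.01 ]
spacer [ 0.463 -0.327  0.026]
bar l [0.557 0.165 0.04 ]
bar r [ 0.597 -0.043  0.04 ]
yellow [ 0.603 -0.121  0.03 ]
jarO [0.432 0.187 0.055]
jarB [ 0.432 -0.007  0.05 ]
jarR [ 0.427 -0.198  0.055]
turn [-5.000e-02  1.000e-02  1.918e+01] then shift cm [ 27.83 -54.73  -9.92] t 0.15 yaw now 19.18
```

Emit:
step_arm:
  targets:
    - {"rz": 6.4,"z": -2}
    - {"rz": 6.4,"z": -2}
    - {"rz": 6.4,"z": -2}
    - {"x": 2.5,"y": -4}
    - {"x": 2.8,"y": -5}
    - {"x": 2.8,"y": -5}
    - {"x": 2.8,"y": -5}
    - {"x": 2.8,"y": -5}
    - {"x": 2.8,"y": -5}
    - {"x": 2.8,"y": -5}
    - {"x": 2.8,"y": -5}
    - {"x": 2.8,"y": -5}

```text
invalid input
```

Emit:
step_arm:
  targets:
    - {"x": 2.8,"y": -5}
    - {"x": 2.8,"y": -5}
    - {"x": 2.0,"y": -4}
    - {"x": 2.0,"y": -3}
    - {}
    - {}

```text
invalid input
```

```bash
python3 - <<'E'
from h import *
im,c=snap("wrist","w1")
go([.56,.0,.3],0);s=manip.state();print(s["tcp_pos"],s["joint_positions"].round(0))
cv2.imwrite("pics/w1b.png",cv2.resize(im,(800,600),interpolation=cv2.INTER_CUBIC))
E
```

```text
turn [-5.000e-02  1.000e-02  1.918e+01] then shift cm [ 33.83 -63.73  -6.92] t 0.2 yaw now 19.18
[ 0.22167298 -0.63728325  0.23084986] [62. 24.  4. 92. -2. 64. -4.]
```

View pics/w1b.png

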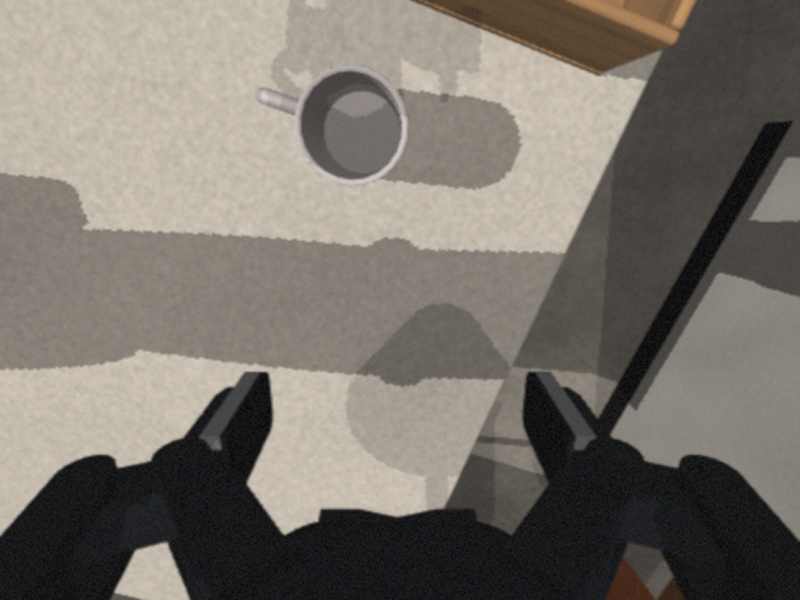

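The picture shows a mug and the gripper filling rows below ~370 (of 600), so only the upper part is usable for measuring. The rows were refused, so I'll test the format.

Emit:
step_arm:
  targets:
    - {"x": 0,"y": 0,"z": -2,"rx": 0,"ry": 0,"rz": 6.4,"jaw": 8.5}
    - {"x": 0,"y": 0,"z": -2,"rx": 0,"ry": 0,"rz": 6.4,"jaw": 8.5}

```text
time: 0.4
tcp_pos: [0.2215, -0.6371, 0.2711]
tool_rot: [[0.994, 0.107, -0.001], [0.107, -0.994, 0.002], [-0.0, -0.002, -1.0]]
contact_force: [-0.5, -0.4, 0.0]
opening: 0.0851
grip_force: 0.0
```

Emit:
step_arm:
  targets:
    - {"x": 0,"y": 0,"z": -2,"rx": 0,"ry": 0,"rz": 6.4,"jaw": 8.5}
    - {"x": 2.5,"y": -4,"z": 0,"rx": 0,"ry": 0,"rz": 0,"jaw": 8.5}
    - {"x": 2.8,"y": -5,"z": 0,"rx": 0,"ry": 0,"rz": 0,"jaw": 8.5}
    - {"x": 2.8,"y": -5,"z": 0,"rx": 0,"ry": 0,"rz": 0,"jaw": 8.5}
    - {"x": 2.8,"y": -5,"z": 0,"rx": 0,"ry": 0,"rz": 0,"jaw": 8.5}
    - {"x": 2.8,"y": -5,"z": 0,"rx": 0,"ry": 0,"rz": 0,"jaw": 8.5}
    - {"x": 2.8,"y": -5,"z": 0,"rx": 0,"ry": 0,"rz": 0,"jaw": 8.5}
    - {"x": 2.8,"y": -5,"z": 0,"rx": 0,"ry": 0,"rz": 0,"jaw": 8.5}
    - {"x": 2.8,"y": -5,"z": 0,"rx": 0,"ry": 0,"rz": 0,"jaw": 8.5}
    - {"x": 2.8,"y": -5,"z": 0,"rx": 0,"ry": 0,"rz": 0,"jaw": 8.5}
    - {"x": 2.8,"y": -5,"z": 0,"rx": 0,"ry": 0,"rz": 0,"jaw": 8.5}
    - {"x": 2.8,"y": -5,"z": 0,"rx": 0,"ry": 0,"rz": 0,"jaw": 8.5}

```text
time: 1.6
tcp_pos: [0.4918, -0.1594, 0.2916]
tool_rot: [[1.0, -0.001, 0.0], [-0.001, -1.0, -0.0], [0.0, 0.0, -1.0]]
contact_force: [1.5, -1.0, 0.3]
opening: 0.0848
grip_force: 0.0
```

Emit:
step_arm:
  targets:
    - {"x": 2.0,"y": -4}
    - {"x": 1.0,"y": -3}
    - {"x": 0,"y": 0}

```text
invalid input
```

```bash
python3 - <<'E'
from h import *
im,c=snap("wrist","w2")
go([.56,.0,.3],0);s=manip.state();print(s["tcp_pos"],s["joint_positions"].round(0))
cv2.imwrite("pics/w2b.png",cv2.resize(im,(800,600),interpolation=cv2.INTER_CUBIC))
E
```

```text
turn [-0.15 -0.11  0.42] then shift cm [  6.45 -15.15  -0.84] t 1.65 yaw now 0.42
[ 0.495457   -0.15149389  0.2915921 ] [ 22.   7. -13. 107.   2.  66. -81.]
```

View pics/w2b.png

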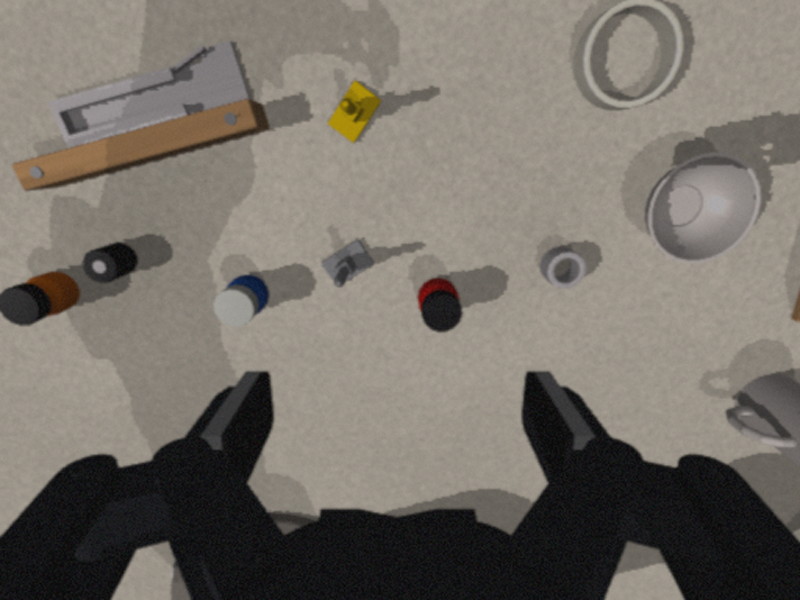

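The wrist view shows everything: rail with its closed end left at (65,125) and mouth right, slider foot (348,262), knob (105,262), spacer (565,268) and decoy (355,110). The strap is off to the left. I'll go closer for the slider and the rail.

Emit:
step_arm:
  targets:
    - {"x": 0,"y": -3,"z": 2.5,"rx": 0,"ry": 0,"rz": 0,"jaw": 6}
    - {"x": 0,"y": -4,"z": 2.5,"rx": 0,"ry": 0,"rz": 0,"jaw": 6}
    - {"x": 0,"y": -3,"z": 2,"rx": 0,"ry": 0,"rz": 0,"jaw": 6}
    - {"x": 0,"y": 0,"z": 0,"rx": 0,"ry": 0,"rz": 0,"jaw": 6}
    - {"x": 0,"y": 0,"z": 0,"rx": 0,"ry": 0,"rz": 0,"jaw": 6}

```text
time: 2.15
tcp_pos: [0.4911, -0.0611, 0.2212]
tool_rot: [[1.0, 0.001, -0.001], [0.001, -1.0, 0.0], [-0.001, -0.0, -1.0]]
contact_force: [-0.6, -1.2, 0.5]
opening: 0.06
grip_force: 0.0
```

```bash
python3 - <<'E'
from h import *
im,c=snap("wrist","w3")
s=manip.state();print(s["tcp_pos"],abs(s["qvel"]).max())
cv2.imwrite("pics/w3b.png",cv2.resize(im[0:240],(800,375),interpolation=cv2.INTER_CUBIC))
E
```

```text
[ 0.49145082 -0.06200767  0.2216728 ] 0.7768276970974859
```

View pics/w3b.png

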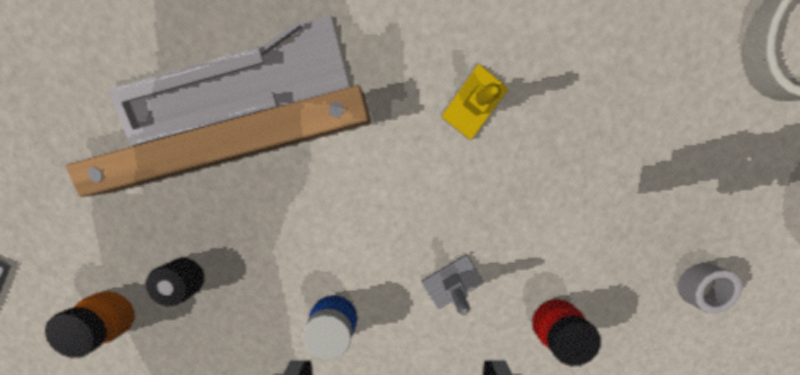

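The view shows the bar from (67,165) to (368,120), the lips ending at (262,50), and the floor plate's end at (332,17)-(350,88). The slider foot is at (452,282), with the stud tip at (463,310).

```bash
python3 - <<'E'
from h import *
im,c=load("w3")
hsv=cv2.cvtColor(cv2.GaussianBlur(im,(3,3),0),cv2.COLOR_BGR2HSV)
for n,(u,v) in dict(table=(200,120),shadow=(160,180),bar=(150,88),lip=(120,45),floor=(200,30),foot=(280,180),spacer=(440,180)).items(): print(n,hsv[v,u])
bar=cv2.inRange(hsv,(5,90,60),(25,255,255));bar[:,260:]=0;bar[130:]=0
k=max(cv2.findContours(bar,0,2)[0],key=cv2.contourArea)
w=onz(c,k[:,0],.04);(ce,sz,an)=cv2.minAreaRect((w[:,:2]*1000).astype(np.float32));print("bar",ce,sz,an)
foot=cv2.inRange(hsv,(0,0,0),(180,28,255))
cv2.imwrite("pics/m.png",np.vstack([bar[:240],foot[:240]]))
E
```

```text
table [ 18  29 176]
shadow [ 17  27 149]
bar [ 15 121 141]
lip [168   8 158]
floor [168   9 142]
foot [140   6 126]
spacer [170   7 106]
bar (575.7207641601562, 69.4340591430664) (24.816425323486328, 219.2745361328125) 14.0360107421875
```

View pics/m.png

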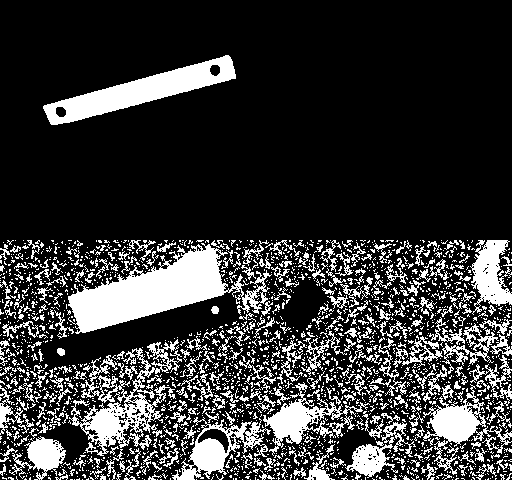

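The bar mask gives 24.8 x 219 mm, matching the real bar. The steel parts separate by low saturation, so I'll measure the rail and slider foot the same way.

```bash
python3 - <<'E'
from h import *
im,c=load("w3")
hsv=cv2.cvtColor(cv2.medianBlur(im,5),cv2.COLOR_BGR2HSV)
m=cv2.inRange(hsv,(0,0,0),(180,18,255));m=cv2.morphologyEx(m,cv2.MORPH_OPEN,np.ones((5,5)))
y=np.radians(14.036);ex=np.array([np.cos(y),np.sin(y)]);ey=np.array([-ex[1],ex[0]])
O=np.array([.5757,.0694])+.036*ex;print("origin",O)
def blob(u,v):
    n,l,_,_=cv2.connectedComponentsWithStats(m);return max(cv2.findContours((l==l[v,u]).astype(np.uint8),0,2)[0],key=cv2.contourArea)
k=blob(120,45);
for z in(.016,.004):
    p=cv2.approxPolyDP(k,2.5,True)[:,0];w=onz(c,p,z)[:,:2]-O;print("rail z",z,np.c_[p,(np.c_[w@ex,w@ey]*1000).round(1)].tolist())
k=blob(280,180);p=cv2.approxPolyDP(k,1.5,True)[:,0];print("foot",np.c_[p,(onz(c,p,.006)[:,:2]*1000).round(1)].tolist())
cv2.imwrite("pics/f.png",cv2.resize(im[150:220,250:330],(800,700))[:600])
E
```

```text
origin [0.61062517 0.07813113]
rail z 0.016 [[211.0, 11.0, 26.0, -99.5], [187.0, 15.0, 28.7, -72.8], [184.0, 21.0, 23.9, -67.8], [188.0, 23.0, 21.0, -71.5], [181.0, 29.0, 17.3, -62.1], [173.0, 25.0, 23.2, -54.7], [164.0, 32.0, 19.0, -42.7], [70.0, 57.0, 20.8, 70.5], [82.0, 90.0, -15.6, 72.3], [219.0, 55.0, -18.3, -95.8], [222.0, 48.0, -12.2, -101.1], [215.0, 28.0, 9.1, -99.1], [217.0, 22.0, 14.2, -102.9]]
rail z 0.004 [[211.0, 11.0, 29.4, -98.7], [187.0, 15.0, 32.2, -71.0], [184.0, 21.0, 27.3, -65.8], [188.0, 23.0, 24.2, -69.7], [181.0, 29.0, 20.3, -59.9], [173.0, 25.0, 26.4, -52.3], [164.0, 32.0, 22.2, -39.9], [70.0, 57.0, 24.0, 77.2], [82.0, 90.0, -13.6, 79.1], [219.0, 55.0, -16.5, -94.8], [222.0, 48.0, -10.1, -100.3], [215.0, 28.0, 11.9, -98.2], [217.0, 22.0, 17.2, -102.2]]
foot [[294.0, 164.0, 486.4, -112.2], [272.0, 177.0, 468.5, -83.6], [271.0, 183.0, 460.1, -82.4], [278.0, 194.0, 444.4, -92.3], [284.0, 195.0, 442.9, -100.5], [288.0, 193.0, 445.8, -105.9], [293.0, 199.0, 437.1, -113.1], [299.0, 199.0, 437.1, -121.3], [298.0, 188.0, 453.0, -119.2], [307.0, 181.0, 463.0, -130.8], [307.0, 177.0, 468.6, -130.4], [302.0, 172.0, 475.5, -123.4], [299.0, 164.0, 486.4, -118.8]]
```

View pics/f.png

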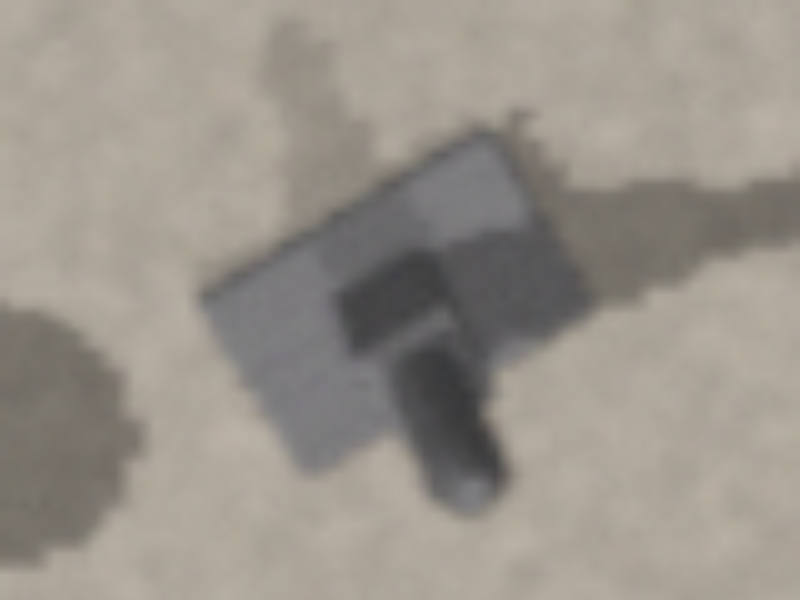

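The crop (10x) shows the foot's top-face corners at about (205,297), (485,130), (590,297) and (310,475), and the stud tip at (472,488).

```bash
python3 - <<'E'
from h import *
im,c=load("w3")
q=lambda a:np.array(a)/10+[249.55,149.55]
w=onz(c,q([(205,297),(485,130),(590,297),(310,475)]),.006);ce=w.mean(0);print(ce.round(4),[np.linalg.norm(w[i]-w[i-1]).round(4) for i in range(4)])
for i,j in((0,1),(3,2)):
    d=w[j]-w[i];print("long dir",np.degrees(np.arctan2(d[1],d[0])))
print("tip",onz(c,q([(472,488)]),.076))
E
```

```text
[ 0.4648 -0.1068  0.006 ] [np.float64(0.0294), np.float64(0.0431), np.float64(0.0275), np.float64(0.0448)]
long dir -57.74403123531547
long dir -55.286032880215416
tip [[ 0.46397709 -0.10678201  0.076     ]]
```

```bash
python3 - <<'E'
from h import *
go([.4643,-.1068,.11],33)
E
```

```text
turn [ 2.000e-02 -1.000e-02 -3.304e+01] then shift cm [-4.72  2.28 11.17] t 2.2 yaw now -0.04
```

Emit:
step_arm:
  targets:
    - {"x": 0,"y": 0,"z": 1.5,"rx": 0,"ry": 0,"rz": -8.3,"jaw": 6}
    - {"x": 0,"y": 0,"z": 2,"rx": 0,"ry": 0,"rz": -8.3,"jaw": 6}
    - {"x": 0,"y": 0,"z": 1.5,"rx": 0,"ry": 0,"rz": -8.3,"jaw": 6}
    - {"x": 0,"y": 0,"z": 1,"rx": 0,"ry": 0,"rz": -8.1,"jaw": 6}
    - {"x": -2.4,"y": 1.2,"z": 2,"rx": 0,"ry": 0,"rz": 0,"jaw": 6}
    - {"x": -2.3,"y": 1.1,"z": 2,"rx": 0,"ry": 0,"rz": 0,"jaw": 6}
    - {"x": 0,"y": 0,"z": 1,"rx": 0,"ry": 0,"rz": 0,"jaw": 6}
    - {"x": 0,"y": 0,"z": 0,"rx": 0,"ry": 0,"rz": 0,"jaw": 6}
    - {"x": 0,"y": 0,"z": 0,"rx": 0,"ry": 0,"rz": 0,"jaw": 6}

```text
time: 3.1
tcp_pos: [0.4652, -0.1064, 0.1121]
tool_rot: [[0.839, 0.544, 0.001], [0.544, -0.839, -0.0], [0.001, 0.001, -1.0]]
contact_force: [0.4, 0.2, 1.0]
opening: 0.0599
grip_force: 0.0
```

```bash
python3 - <<'E'
from h import *
im,c=snap("wrist","w4")
go([.4643,-.1068,.015],33)
cv2.imwrite("pics/w4b.png",cv2.resize(im[90:290,130:390],(780,600),interpolation=cv2.INTER_CUBIC))
E
```

```text
turn [ 0.05 -0.07 -0.02] then shift cm [-0.13 -0.    9.73] t 3.15 yaw now 32.98
```

View pics/w4b.png

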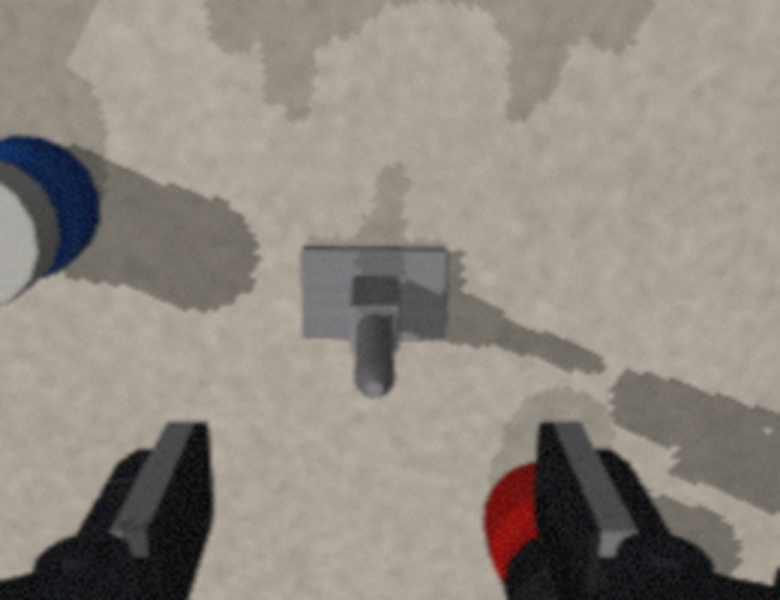

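The slider is square between the fingers, with its foot centre (254.7,187) practically at the TCP axis. Descending and gripping.

Emit:
step_arm:
  targets:
    - {"x": -0.05,"y": 0,"z": 2.5,"rx": 0,"ry": 0,"rz": 0,"jaw": 6}
    - {"x": 0,"y": 0,"z": 3,"rx": 0,"ry": 0,"rz": 0,"jaw": 6}
    - {"x": 0,"y": 0,"z": 2.5,"rx": 0,"ry": 0,"rz": 0,"jaw": 6}
    - {"x": 0,"y": 0,"z": 1.5,"rx": 0,"ry": 0,"rz": 0,"jaw": 6}
    - {"x": 0,"y": 0,"z": 0.2,"rx": 0,"ry": 0,"rz": 0,"jaw": 4}
    - {"x": 0,"y": 0,"z": 0,"rx": 0,"ry": 0,"rz": 0,"jaw": 0}
    - {"x": 0,"y": 0,"z": 0,"rx": 0,"ry": 0,"rz": 0,"jaw": 0}
    - {"x": 0,"y": 0,"z": 0,"rx": 0,"ry": 0,"rz": 0,"jaw": 0}
    - {"x": 0,"y": 0,"z": 0,"rx": 0,"ry": 0,"rz": 0,"jaw": 0}
    - {"x": 0,"y": 0,"z": 0,"rx": 0,"ry": 0,"rz": 0,"jaw": 0}

```text
time: 4.15
tcp_pos: [0.4649, -0.1064, 0.0157]
tool_rot: [[0.839, 0.544, 0.002], [0.544, -0.839, -0.0], [0.002, 0.001, -1.0]]
contact_force: [-0.9, 1.0, 6.1]
opening: 0.0128
grip_force: 58.6
```

```bash
python3 - <<'E'
from h import *
y=np.radians(14.04);ex=np.array([np.cos(y),np.sin(y)]);ey=np.array([-ex[1],ex[0]]);O=np.array([.6106,.0781])
s=manip.state();print(s["tcp_pos"],s["opening"],s["grip_force"])
p=O-.074*ey;print(p,O+.042*ey)
go([*p,.085],14.04)
E
```

```text
[ 0.46488624 -0.10644981  0.01566198] 0.012770207893507154 58.61525595188141
[0.62855234 0.00631063] [0.60041083 0.11884532]
turn [ 0.06 -0.11 18.94] then shift cm [18.61 -6.97 -6.93] t 4.15 yaw now 32.98
```

Emit:
step_arm:
  targets:
    - {"x": 0,"y": 0,"z": -1.5,"rx": 0,"ry": 0,"rz": 0,"jaw": 0}
    - {"x": 0,"y": 0,"z": -2.5,"rx": 0,"ry": 0,"rz": 4.9,"jaw": 0}
    - {"x": 0,"y": 0,"z": -2.5,"rx": 0,"ry": 0,"rz": 7,"jaw": 0}
    - {"x": 0,"y": 0,"z": -0.5,"rx": 0,"ry": 0,"rz": 7,"jaw": 0}
    - {"x": 2.6,"y": -1,"z": 0,"rx": 0,"ry": 0,"rz": 0,"jaw": 0}
    - {"x": 4,"y": -1.5,"z": 0,"rx": 0,"ry": 0,"rz": 0,"jaw": 0}
    - {"x": 4,"y": -1.5,"z": 0,"rx": 0,"ry": 0,"rz": 0,"jaw": 0}
    - {"x": 4,"y": -1.5,"z": 0,"rx": 0,"ry": 0,"rz": 0,"jaw": 0}
    - {"x": 3,"y": -1,"z": 0,"rx": 0,"ry": 0,"rz": 0,"jaw": 0}
    - {"x": 1,"y": -0.5,"z": 0,"rx": 0,"ry": 0,"rz": 0,"jaw": 0}
    - {"x": 0,"y": 0,"z": 0,"rx": 0,"ry": 0,"rz": 0,"jaw": 0}
    - {"x": 0,"y": 0,"z": 0,"rx": 0,"ry": 0,"rz": 0,"jaw": 0}

```text
time: 5.35
tcp_pos: [0.6265, 0.0059, 0.0846]
tool_rot: [[0.97, 0.243, -0.0], [0.243, -0.97, -0.0], [-0.0, 0.0, -1.0]]
contact_force: [-0.7, -0.2, -0.7]
opening: 0.0124
grip_force: 58.7
```

```bash
python3 - <<'E'
from h import *
im,c=snap("wrist","w5")
go([.6286,.0063,.019],14.04)
cv2.imwrite("pics/w5b.png",cv2.resize(im[20:290,60:420],(800,600),interpolation=cv2.INTER_CUBIC))
E
```

```text
turn [ 0.02  0.03 -0.02] then shift cm [ 0.24 -0.03  6.56] t 5.4 yaw now 14.02
```

View pics/w5b.png

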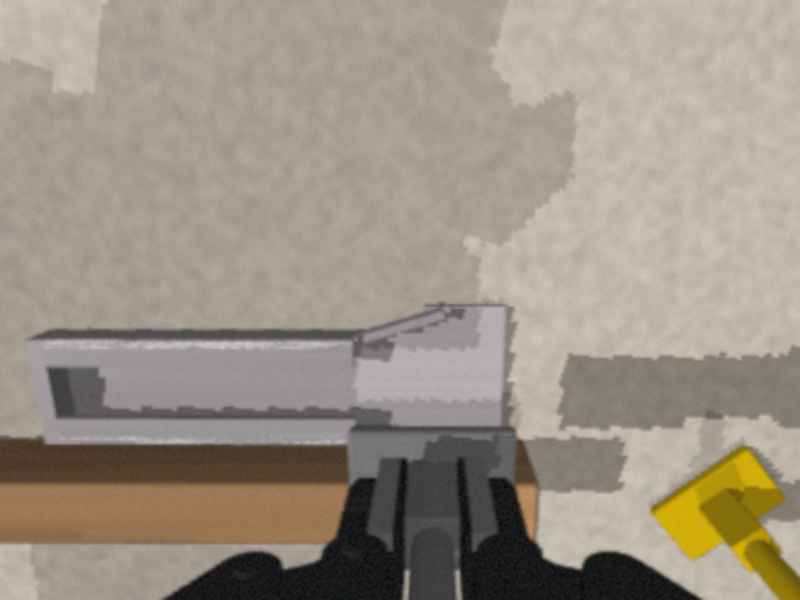

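The picture shows the rail horizontal and so aligned: lip edges at rows 342 and 443 (zoom 2.22), slot edges 367 and 417, the foot's far edge at row 428 and its ends at columns 348 and 514.

```bash
python3 - <<'E'
from h import *
im,c=load("w5");s=manip.state()
q=lambda a:np.array(a,float)/2.2222+[60-.28,20-.28]
t=lambda p:((p-s["tcp_pos"])@s["tool_rot"]*1000).round(1)
print("lips",t(onz(c,q([(200,342),(200,443)]),.016)),"slot",t(onz(c,q([(200,367),(200,417)]),.016)))
print("floor end,far/near",t(onz(c,q([(505,306),(503,428)]),.004)))
print("mouth",t(onz(c,q([(354,342)]),.016)))
zt=s["tcp_pos"][2]-.0157+.006
print("foot far edge",t(onz(c,q([(348,429),(514,429)]),zt)))
# refine edge positions from column profile
g=im[:,100:190].astype(float).mean((1,2));d=np.diff(g);print([(i,round(d[i],1)) for i in range(150,232) if abs(d[i])>4])
g=im[:,235:270].astype(float).mean((1,2));d=np.diff(g);print([(i,round(d[i],1)) for i in range(195,235) if abs(d[i])>4])
E
```

```text
lips [[ 22.4 -83.9  68.6]
 [-16.8 -88.3  68.6]] slot [[ 13.1 -84.9  68.6]
 [ -6.3 -87.1  68.6]]
floor end,far/near [[ 33.   25.4  80.6]
 [-15.6  26.4  80.6]]
mouth [[ 22.5 -29.2  68.6]]
foot far edge [[ 14.3 -24.    9.7]
 [ 14.4  20.6   9.7]]
[(166, np.float64(-11.4)), (167, np.float64(-39.2)), (168, np.float64(-23.8)), (171, np.float64(21.6)), (172, np.float64(46.6)), (173, np.float64(30.1)), (175, np.float64(-4.6)), (176, np.float64(-18.8)), (177, np.float64(-4.3)), (201, np.float64(-4.6)), (202, np.float64(-15.4)), (203, np.float64(-20.1)), (204, np.float64(-10.8)), (205, np.float64(-4.8)), (206, np.float64(-4.5)), (207, np.float64(24.8)), (208, np.float64(37.3)), (209, np.float64(4.5)), (216, np.float64(7.4)), (218, np.float64(-19.7)), (219, np.float64(-62.3)), (220, np.float64(-19.5))]
[(198, np.float64(-5.4)), (199, np.float64(-8.6)), (200, np.float64(-7.3)), (210, np.float64(-19.0)), (211, np.float64(-50.7)), (213, np.float64(17.6)), (214, np.float64(15.4)), (218, np.float64(-4.5)), (225, np.float64(-12.7)), (226, np.float64(-12.1)), (227, np.float64(-7.5))]
```

Emit:
step_arm:
  targets:
    - {"x": 0.32,"y": 0,"z": 1.5,"rx": 0,"ry": 0,"rz": 0,"jaw": 0}
    - {"x": 0,"y": 0,"z": 2.5,"rx": 0,"ry": 0,"rz": 0,"jaw": 0}
    - {"x": 0,"y": 0,"z": 1.5,"rx": 0,"ry": 0,"rz": 0,"jaw": 0}
    - {"x": 0,"y": 0,"z": 0.6,"rx": 0,"ry": 0,"rz": 0,"jaw": 0}
    - {"x": 0,"y": 0,"z": 0.2,"rx": 0,"ry": 0,"rz": 0,"jaw": 0}
    - {"x": 0,"y": 0,"z": 0.1,"rx": 0,"ry": 0,"rz": 0,"jaw": 0}
    - {"x": 0,"y": 0,"z": 0,"rx": 0,"ry": 0,"rz": 0,"jaw": 0}

```text
time: 6.1
tcp_pos: [0.6308, 0.0074, 0.0209]
tool_rot: [[0.97, 0.243, 0.001], [0.243, -0.97, 0.0], [0.001, 0.0, -1.0]]
contact_force: [-0.4, -0.0, -1.1]
opening: 0.0128
grip_force: 58.7
```

Emit:
step_arm:
  targets:
    - {"x": 0,"y": 0,"z": 0.1,"rx": 0,"ry": 0,"rz": 0,"jaw": 0}
    - {"x": 0,"y": 0,"z": 0,"rx": 0,"ry": 0,"rz": 0,"jaw": 0}
    - {"x": 0,"y": 0,"z": 0,"rx": 0,"ry": 0,"rz": 0,"jaw": 0}

```text
time: 6.4
tcp_pos: [0.6307, 0.0075, 0.0197]
tool_rot: [[0.97, 0.243, 0.001], [0.243, -0.97, 0.0], [0.001, 0.0, -1.0]]
contact_force: [-0.6, -0.3, 2.3]
opening: 0.0125
grip_force: 59.1
```

Emit:
step_arm:
  targets:
    - {"x": 0,"y": -0.8,"z": -0.03,"rx": 0,"ry": 0,"rz": 0,"jaw": 0}
    - {"x": 0,"y": -0.8,"z": 0,"rx": 0,"ry": 0,"rz": 0,"jaw": 0}
    - {"x": 0,"y": -0.8,"z": 0,"rx": 0,"ry": 0,"rz": 0,"jaw": 0}
    - {"x": 0,"y": 0,"z": 0,"rx": 0,"ry": 0,"rz": 0,"jaw": 0}

```text
time: 6.8
tcp_pos: [0.6243, 0.0328, 0.0197]
tool_rot: [[0.969, 0.245, -0.0], [0.245, -0.969, 0.001], [0.0, -0.001, -1.0]]
contact_force: [-0.5, 0.9, 0.8]
opening: 0.0125
grip_force: 58.9
```

Emit:
step_arm:
  targets:
    - {"x": 0,"y": -1,"z": 0,"rx": 0,"ry": 0,"rz": 0,"jaw": 0}
    - {"x": 0,"y": -1,"z": 0,"rx": 0,"ry": 0,"rz": 0,"jaw": 0}
    - {"x": 0,"y": 0,"z": 0,"rx": 0,"ry": 0,"rz": 0,"jaw": 0}

```text
time: 7.1
tcp_pos: [0.6194, 0.0524, 0.0198]
tool_rot: [[0.969, 0.245, 0.0], [0.245, -0.969, 0.001], [0.0, -0.001, -1.0]]
contact_force: [-0.6, 1.9, 1.9]
opening: 0.0125
grip_force: 59.1
```

Emit:
step_arm:
  targets:
    - {"x": 0,"y": -1,"z": 0,"rx": 0,"ry": 0,"rz": 0,"jaw": 0}
    - {"x": 0,"y": -1,"z": 0,"rx": 0,"ry": 0,"rz": 0,"jaw": 0}
    - {"x": 0,"y": -1,"z": 0,"rx": 0,"ry": 0,"rz": 0,"jaw": 0}
    - {"x": 0,"y": -1,"z": 0,"rx": 0,"ry": 0,"rz": 0,"jaw": 0}
    - {"x": 0,"y": -1,"z": 0,"rx": 0,"ry": 0,"rz": 0,"jaw": 0}
    - {"x": 0,"y": -0.7,"z": 0,"rx": 0,"ry": 0,"rz": 0,"jaw": 0}
    - {"x": 0,"y": 0,"z": 0,"rx": 0,"ry": 0,"rz": 0,"jaw": 0}

```text
time: 7.8
tcp_pos: [0.6055, 0.1073, 0.0197]
tool_rot: [[0.97, 0.245, 0.0], [0.245, -0.97, 0.001], [0.0, -0.001, -1.0]]
contact_force: [-1.9, 3.0, 4.4]
opening: 0.0126
grip_force: 59.4
```

```bash
python3 - <<'E'
from h import *
s=manip.state();print(s["tcp_pos"],s["contact_force"]);go([.6004,.1188,.0197],14.04)
E
```

```text
[0.6055245  0.107282   0.01974558] [-1.89982423  3.03000853  4.35146023]
turn [-0.05 -0.01  0.14] then shift cm [-0.22 -1.24  0.  ] t 7.8 yaw now 14.18
```

Small forces. Now the final push to the end wall in small steps.

Emit:
step_arm:
  targets:
    - {"x": 0,"y": -0.4,"z": 0,"rx": 0,"ry": 0,"rz": 0,"jaw": 0}
    - {"x": 0,"y": -0.4,"z": 0,"rx": 0,"ry": 0,"rz": 0,"jaw": 0}
    - {"x": 0,"y": -0.2,"z": 0,"rx": 0,"ry": 0,"rz": 0,"jaw": 0}
    - {"x": 0,"y": 0,"z": 0,"rx": 0,"ry": 0,"rz": 0,"jaw": 0}

```text
time: 8.2
tcp_pos: [0.6034, 0.1153, 0.0197]
tool_rot: [[0.97, 0.243, 0.0], [0.243, -0.97, 0.0], [0.0, -0.0, -1.0]]
contact_force: [-0.1, -0.3, 4.9]
opening: 0.0129
grip_force: 59.6
```

Emit:
step_arm:
  targets:
    - {"x": 0,"y": -0.2,"z": 0,"rx": 0,"ry": 0,"rz": 0,"jaw": 0}
    - {"x": 0,"y": 0,"z": 0,"rx": 0,"ry": 0,"rz": 0,"jaw": 0}

```text
time: 8.4
tcp_pos: [0.603, 0.1171, 0.0197]
tool_rot: [[0.97, 0.243, 0.0], [0.243, -0.97, 0.0], [0.0, 0.0, -1.0]]
contact_force: [-0.3, -1.7, 5.2]
opening: 0.0127
grip_force: 59.6
```

Emit:
step_arm:
  targets:
    - {"x": 0,"y": -0.15,"z": 0,"rx": 0,"ry": 0,"rz": 0,"jaw": 0}
    - {"x": 0,"y": 0,"z": 0,"rx": 0,"ry": 0,"rz": 0,"jaw": 0}

```text
time: 8.6
tcp_pos: [0.6027, 0.1184, 0.0197]
tool_rot: [[0.97, 0.243, 0.0], [0.243, -0.97, -0.0], [0.0, 0.0, -1.0]]
contact_force: [0.9, -1.9, 4.6]
opening: 0.0121
grip_force: 59.6
```

Emit:
step_arm:
  targets:
    - {"x": 0,"y": -0.1,"z": 0,"rx": 0,"ry": 0,"rz": 0,"jaw": 0}
    - {"x": 0,"y": 0,"z": 0,"rx": 0,"ry": 0,"rz": 0,"jaw": 0}

```text
time: 8.8
tcp_pos: [0.6026, 0.1187, 0.0197]
tool_rot: [[0.97, 0.242, 0.0], [0.242, -0.97, -0.001], [0.0, 0.001, -1.0]]
contact_force: [1.3, -5.2, 4.2]
opening: 0.0123
grip_force: 59.6
```

Emit:
step_arm:
  targets:
    - {"x": 0,"y": -0.1,"z": 0,"rx": 0,"ry": 0,"rz": 0,"jaw": 0}
    - {"x": 0,"y": 0,"z": 0,"rx": 0,"ry": 0,"rz": 0,"jaw": 0}

```text
time: 9.0
tcp_pos: [0.6026, 0.1188, 0.0197]
tool_rot: [[0.97, 0.242, 0.0], [0.242, -0.97, -0.001], [0.0, 0.002, -1.0]]
contact_force: [3.2, -8.2, 6.5]
opening: 0.0124
grip_force: 59.7
```

Emit:
step_arm:
  targets:
    - {"x": 0,"y": -0.1,"z": 0,"rx": 0,"ry": 0,"rz": 0,"jaw": 0}
    - {"x": 0,"y": 0,"z": 0,"rx": 0,"ry": 0,"rz": 0,"jaw": 0}

```text
time: 9.2
tcp_pos: [0.6026, 0.1188, 0.0198]
tool_rot: [[0.97, 0.241, 0.001], [0.241, -0.97, -0.002], [0.0, 0.002, -1.0]]
contact_force: [4.1, -11.8, 6.1]
opening: 0.0127
grip_force: 59.9
```

Contact with the end wall came just at the predicted home position. Releasing and rising.

Emit:
step_arm:
  targets:
    - {"x": 0,"y": 0.1,"z": 0,"rx": 0,"ry": 0,"rz": 0,"jaw": 6}
    - {"x": 0,"y": 0.1,"z": 0,"rx": 0,"ry": 0,"rz": 0,"jaw": 6}
    - {"x": 0,"y": 0.1,"z": 0,"rx": 0,"ry": 0,"rz": 0,"jaw": 6}
    - {"x": 0,"y": 0,"z": -2,"rx": 0,"ry": 0,"rz": 0,"jaw": 6}
    - {"x": 0,"y": 0,"z": -4,"rx": 0,"ry": 0,"rz": 0,"jaw": 6}
    - {"x": 0,"y": 0,"z": -4,"rx": 0,"ry": 0,"rz": 0,"jaw": 6}
    - {"x": 0,"y": 0,"z": -2,"rx": 0,"ry": 0,"rz": 0,"jaw": 6}
    - {"x": 0,"y": 0,"z": 0,"rx": 0,"ry": 0,"rz": 0,"jaw": 6}
    - {"x": 0,"y": 0,"z": 0,"rx": 0,"ry": 0,"rz": 0,"jaw": 6}

```text
time: 10.1
tcp_pos: [0.6025, 0.1187, 0.1397]
tool_rot: [[0.97, 0.243, 0.0], [0.243, -0.97, 0.0], [0.0, -0.0, -1.0]]
contact_force: [-0.2, -0.2, 0.1]
opening: 0.0599
grip_force: 0.0
```

```bash
python3 - <<'E'
from h import *
im,c=snap("wrist","w6");s=manip.state();print(s["tcp_pos"])
print("expected foot/neck top/tip px",proj(c,[[.6026,.1188,.01],[.6026,.1188,.04],[.6026,.1188,.08]]).round(1))
cv2.imwrite("pics/w6b.png",cv2.resize(im[100:300,130:390],(780,600),interpolation=cv2.INTER_CUBIC))
go([.463,-.327,.14],14.04)
E
```

```text
[0.60208364 0.11851877 0.13894953]
expected foot/neck top/tip px [[255.2 178.9]
 [255.2 188. ]
 [255.4 203.9]]
turn [-0.01  0.05  0.05] then shift cm [-24.3   39.85  -0.11] t 10.15 yaw now 14.09
```

View pics/w6b.png

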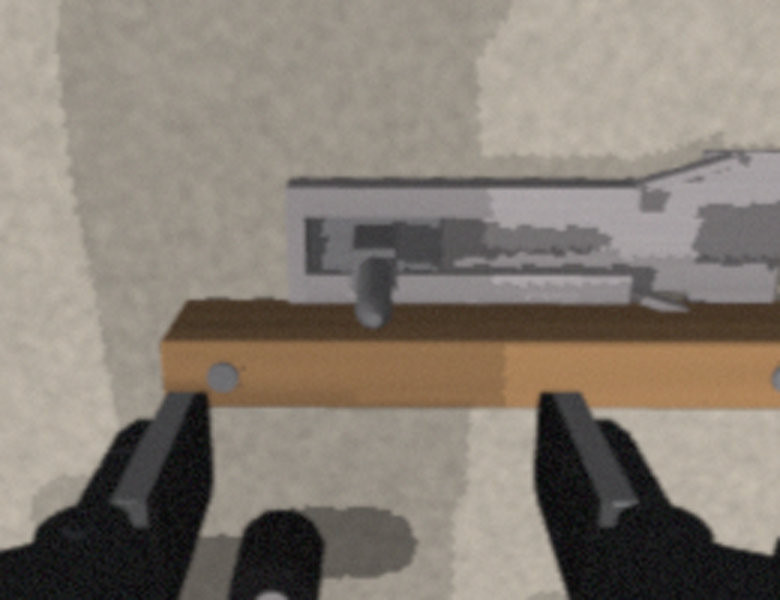

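The picture shows the slider home: the neck is at the closed end (375,237), and the stud tip (374,320) agrees with the TCP axis to about 1 mm. On to the spacer.

Emit:
step_arm:
  targets:
    - {"x": -1.5,"y": 2.5,"z": -1,"rx": 0,"ry": 0,"rz": 0,"jaw": 6.5}
    - {"x": -2.7,"y": 4.5,"z": 0,"rx": 0,"ry": 0,"rz": 0,"jaw": 6.5}
    - {"x": -2.7,"y": 4.5,"z": 0,"rx": 0,"ry": 0,"rz": 0,"jaw": 6.5}
    - {"x": -2.7,"y": 4.5,"z": 0,"rx": 0,"ry": 0,"rz": 0,"jaw": 6.5}
    - {"x": -2.7,"y": 4.5,"z": 0,"rx": 0,"ry": 0,"rz": 0,"jaw": 6.5}
    - {"x": -2.7,"y": 4.5,"z": 0,"rx": 0,"ry": 0,"rz": 0,"jaw": 6.5}
    - {"x": -2.7,"y": 4.5,"z": 0,"rx": 0,"ry": 0,"rz": 0,"jaw": 6.5}
    - {"x": -2.7,"y": 4.5,"z": 0,"rx": 0,"ry": 0,"rz": 0,"jaw": 6.5}
    - {"x": -2.5,"y": 4,"z": 0,"rx": 0,"ry": 0,"rz": 0,"jaw": 6.5}
    - {"x": -1.4,"y": 2,"z": 1,"rx": 0,"ry": 0,"rz": 0,"jaw": 6.5}
    - {"x": 0,"y": 0,"z": 0,"rx": 0,"ry": 0,"rz": 0,"jaw": 6.5}
    - {"x": 0,"y": 0,"z": 0,"rx": 0,"ry": 0,"rz": 0,"jaw": 6.5}

```text
time: 11.35
tcp_pos: [0.4685, -0.3117, 0.1383]
tool_rot: [[0.97, 0.242, -0.002], [0.242, -0.97, 0.001], [-0.002, -0.002, -1.0]]
contact_force: [0.4, 0.4, -0.4]
opening: 0.0647
grip_force: 0.0
```

```bash
cat >> h.py <<'E'
def greys(im,S=18,V=(60,255)):
    hsv=cv2.cvtColor(cv2.medianBlur(im,5),cv2.COLOR_BGR2HSV)
    m=cv2.inRange(hsv,(0,0,V[0]),(180,S,V[1]));return cv2.morphologyEx(m,cv2.MORPH_OPEN,np.ones((5,5)))
def blobs(m,c,z,amin=150):
    out=[]
    for k in cv2.findContours(m,cv2.RETR_EXTERNAL,cv2.CHAIN_APPROX_NONE)[0]:
        if cv2.contourArea(k)>amin:
            x,y,w,h=cv2.boundingRect(k);out.append(k);print("blob",x,y,w,h,"area",cv2.contourArea(k),"w",onz(c,(x+w/2,y+h/2),z)[0].round(3))
    return out
def tool(p):
    s=manip.state();return ((p-s["tcp_pos"])@s["tool_rot"]*1000).round(1)
E
python3 - <<'E'
from h import *
im,c=snap("wrist","w7");print(manip.state()["tcp_pos"])
m=greys(im);m[240:]=0;ks=blobs(m,c,.013)
for k in ks:
    p=k[:,0];b=p[p[:,1].argmax()]+[0,.5];t=p[p[:,1].argmin()]-[0,.5]
    xm=(p[:,0].min()+p[:,0].max())/2
    print("x from near",tool(onz(c,(xm,b[1]),.026))[0]+[19,0,0],"far",tool(onz(c,(xm,t[1]),0))[0]-[19,0,0],"width mm",np.ptp(p[:,0]))
E
```

```text
[ 0.46917808 -0.31099741  0.1387161 ]
blob 247 169 37 42 area 1181.5 w [ 0.461 -0.324  0.013]
blob 350 109 110 105 area 8013.0 w [ 0.523 -0.45   0.013]
x from near [ -9.5  10.2 112.7] far [-11.1  10.7 138.7] width mm 36
x from near [-12.6 149.  112.5] far [ 49.  145.9 138.4] width mm 109
```

Emit:
step_arm:
  targets:
    - {"x": -1.0,"y": 1.0,"z": 2,"rx": 0,"ry": 0,"rz": 0,"jaw": 6.5}
    - {"x": 0,"y": 0,"z": 2,"rx": 0,"ry": 0,"rz": 0,"jaw": 6.5}
    - {"x": 0,"y": 0,"z": 0,"rx": 0,"ry": 0,"rz": 0,"jaw": 6.5}
    - {"x": 0,"y": 0,"z": 0,"rx": 0,"ry": 0,"rz": 0,"jaw": 6.5}

```text
time: 11.8
tcp_pos: [0.4625, -0.3229, 0.0998]
tool_rot: [[0.97, 0.245, -0.0], [0.245, -0.97, 0.001], [-0.0, -0.001, -1.0]]
contact_force: [0.1, -0.5, -0.0]
opening: 0.0647
grip_force: 0.0
```

```bash
python3 - <<'E'
from h import *
im,c=snap("wrist","w8");print(manip.state()["tcp_pos"])
for S in(14,18,21):
    m=greys(im,S,(30,255));m[235:]=0
    ks=[k for k in cv2.findContours(m,0,1)[0] if cv2.contourArea(k)>500 and 200<k[:,0,0].mean()<310]
    for k in ks:
        p=k[:,0];print(cv2.boundingRect(k))
        xm=(p[:,0].min()+p[:,0].max())/2
        print(S,"near",tool(onz(c,(xm,p[:,1].max()+.5),.026))[0]+[19,0,0],"far",tool(onz(c,(xm,p[:,1].min()-.5),0))[0]-[19,0,0])
print(proj(c,np.array([[0,19],[0,-19],[19,0],[-19,0]])@np.array([[.970,.2425],[-.2425,.970]]).dot(np.diag([1,1]))@np.eye(2,3)+manip.state()["tcp_pos"]*[1,1,0]+[0,0,.026]) if 0 else "")
g=im[:,:,1].astype(int);print("row",g[185,220:300:2],"col",g[150:225:2,256])
E
```

```text
[ 0.46287147 -0.32329187  0.10034074]
(234, 171, 43, 48)
14 near [ 0.  -0.8 74.3] far [ -2.6  -0.9 100.4]
(234, 171, 43, 48)
18 near [ 0.  -0.8 74.3] far [ -2.6  -0.9 100.4]
(234, 170, 44, 50)
21 near [-0.9 -0.4 74.3] far [ -1.7  -0.4 100.4]

row [162 160 157 156 155 157 147 133 105 137 164 159 151 147 138 121 117 113
 111 112 126 145 160 159 150 141  92  74 105 110 110 110 109 111 110 110
 109 109 108 115] col [149 153 159 144 139 142 143 140 135 131 107  74  73  73 121 153 151 139
 111 105  93  91  85  83  85  87  72  66  68  73  76  93 148 150 149 159
 158 159]
```

Emit:
step_arm:
  targets:
    - {"x": -0.12,"y": 0,"z": 2.5,"rx": 0,"ry": 0,"rz": 0,"jaw": 6.5}
    - {"x": 0,"y": 0,"z": 3,"rx": 0,"ry": 0,"rz": 0,"jaw": 6.5}
    - {"x": 0,"y": 0,"z": 2.5,"rx": 0,"ry": 0,"rz": 0,"jaw": 6.5}
    - {"x": 0,"y": 0,"z": 1.2,"rx": 0,"ry": 0,"rz": 0,"jaw": 6.5}
    - {"x": 0,"y": 0,"z": 0.2,"rx": 0,"ry": 0,"rz": 0,"jaw": 5}
    - {"x": 0,"y": 0,"z": 0,"rx": 0,"ry": 0,"rz": 0,"jaw": 2}
    - {"x": 0,"y": 0,"z": 0,"rx": 0,"ry": 0,"rz": 0,"jaw": 2}
    - {"x": 0,"y": 0,"z": 0,"rx": 0,"ry": 0,"rz": 0,"jaw": 2}
    - {"x": 0,"y": 0,"z": 0,"rx": 0,"ry": 0,"rz": 0,"jaw": 2}

```text
time: 12.75
tcp_pos: [0.4615, -0.3248, 0.0068]
tool_rot: [[0.97, 0.243, 0.002], [0.243, -0.97, -0.001], [0.001, 0.001, -1.0]]
contact_force: [-0.4, 0.7, 9.2]
opening: 0.0358
grip_force: 60.7
```

Emit:
step_arm:
  targets:
    - {"x": 0,"y": 0,"z": -2,"rx": 0,"ry": 0,"rz": 0,"jaw": 2}
    - {"x": 0,"y": 0,"z": -4,"rx": 0,"ry": 0,"rz": 0,"jaw": 2}
    - {"x": 0,"y": 0,"z": -4,"rx": 0,"ry": 0,"rz": 0,"jaw": 2}
    - {"x": 0,"y": 0,"z": -2,"rx": 0,"ry": 0,"rz": 0,"jaw": 2}
    - {"x": 0,"y": 0,"z": 0,"rx": 0,"ry": 0,"rz": 0,"jaw": 2}

```text
time: 13.25
tcp_pos: [0.4623, -0.3254, 0.1293]
tool_rot: [[0.97, 0.243, 0.005], [0.243, -0.97, -0.003], [0.004, 0.004, -1.0]]
contact_force: [-0.2, -0.4, -0.5]
opening: 0.0354
grip_force: 60.3
```

```bash
python3 - <<'E'
from h import *
go([.6025,.1187,.125],14.04);print(manip.state()["tcp_pos"])
E
```

```text
turn [ 0.23 -0.23  0.02] then shift cm [ 24.37 -39.69   0.43] t 13.25 yaw now 14.06
[ 0.46234998 -0.32544132  0.12932964]
```

Emit:
step_arm:
  targets:
    - {"x": 1.2,"y": -2,"z": 0,"rx": 0,"ry": 0,"rz": 0,"jaw": 2}
    - {"x": 2.6,"y": -4.2,"z": 0,"rx": 0,"ry": 0,"rz": 0,"jaw": 2}
    - {"x": 2.6,"y": -4.2,"z": 0,"rx": 0,"ry": 0,"rz": 0,"jaw": 2}
    - {"x": 2.6,"y": -4.2,"z": 0,"rx": 0,"ry": 0,"rz": 0,"jaw": 2}
    - {"x": 2.6,"y": -4.2,"z": 0,"rx": 0,"ry": 0,"rz": 0,"jaw": 2}
    - {"x": 2.6,"y": -4.2,"z": 0,"rx": 0,"ry": 0,"rz": 0,"jaw": 2}
    - {"x": 2.6,"y": -4.2,"z": 0,"rx": 0,"ry": 0,"rz": 0,"jaw": 2}
    - {"x": 2.6,"y": -4.2,"z": 0,"rx": 0,"ry": 0,"rz": 0,"jaw": 2}
    - {"x": 2.6,"y": -4.2,"z": 0,"rx": 0,"ry": 0,"rz": 0,"jaw": 2}
    - {"x": 1.8,"y": -2.9,"z": 0,"rx": 0,"ry": 0,"rz": 0,"jaw": 2}
    - {"x": 0.6,"y": -1.2,"z": 0,"rx": 0,"ry": 0,"rz": 0,"jaw": 2}
    - {"x": 0,"y": 0,"z": 0,"rx": 0,"ry": 0,"rz": 0,"jaw": 2}

```text
time: 14.45
tcp_pos: [0.6006, 0.1223, 0.125]
tool_rot: [[0.969, 0.246, -0.001], [0.246, -0.969, 0.001], [-0.001, -0.001, -1.0]]
contact_force: [-0.3, -0.5, -1.4]
opening: 0.0359
grip_force: 60.2
```

Emit:
step_arm:
  targets:
    - {"x": 0,"y": 0,"z": 0,"rx": 0,"ry": 0,"rz": 0,"jaw": 2}
    - {"x": 0,"y": 0,"z": 0,"rx": 0,"ry": 0,"rz": 0,"jaw": 2}

```text
time: 14.65
tcp_pos: [0.6006, 0.118, 0.1254]
tool_rot: [[0.97, 0.241, -0.001], [0.241, -0.97, -0.001], [-0.001, 0.001, -1.0]]
contact_force: [0.2, -0.2, -0.9]
opening: 0.0362
grip_force: 60.2
```

```bash
python3 - <<'E'
from h import *
go([.6025,.1187,.095],14.04);print(manip.state()["tcp_pos"])
E
```

```text
turn [ 0.04  0.04 -0.08] then shift cm [ 0.2  -0.02  3.04] t 14.65 yaw now 13.96
[0.60059344 0.11802692 0.12542773]
```

Emit:
step_arm:
  targets:
    - {"x": 0.2,"y": 0,"z": 1,"rx": 0,"ry": 0,"rz": 0,"jaw": 2}
    - {"x": 0,"y": 0,"z": 2,"rx": 0,"ry": 0,"rz": 0,"jaw": 2}
    - {"x": 0,"y": 0,"z": 2,"rx": 0,"ry": 0,"rz": 0,"jaw": 2}
    - {"x": 0,"y": 0,"z": 1.5,"rx": 0,"ry": 0,"rz": 0,"jaw": 2}
    - {"x": 0,"y": 0,"z": 0.5,"rx": 0,"ry": 0,"rz": 0,"jaw": 2}
    - {"x": 0,"y": 0,"z": 0,"rx": 0,"ry": 0,"rz": 0,"jaw": 2}
    - {"x": 0,"y": 0,"z": 0,"rx": 0,"ry": 0,"rz": 0,"jaw": 2}

```text
time: 15.35
tcp_pos: [0.6033, 0.1205, 0.0562]
tool_rot: [[0.97, 0.243, 0.001], [0.243, -0.97, 0.0], [0.001, -0.0, -1.0]]
contact_force: [0.2, -0.3, -0.7]
opening: 0.0359
grip_force: 60.2
```

Emit:
step_arm:
  targets:
    - {"x": 0,"y": 0,"z": 0.6,"rx": 0,"ry": 0,"rz": 0,"jaw": 2}
    - {"x": 0,"y": 0,"z": 0.6,"rx": 0,"ry": 0,"rz": 0,"jaw": 2}
    - {"x": 0,"y": 0,"z": 0.2,"rx": 0,"ry": 0,"rz": 0,"jaw": 2}
    - {"x": 0,"y": 0,"z": 0,"rx": 0,"ry": 0,"rz": 0,"jaw": 2}

```text
time: 15.75
tcp_pos: [0.6026, 0.1204, 0.0412]
tool_rot: [[0.97, 0.243, -0.001], [0.243, -0.97, -0.0], [-0.001, -0.0, -1.0]]
contact_force: [0.2, -1.1, -0.5]
opening: 0.0362
grip_force: 60.3
```

Emit:
step_arm:
  targets:
    - {"x": 0,"y": 0.15,"z": 0.5,"rx": 0,"ry": 0,"rz": 0,"jaw": 2}
    - {"x": 0,"y": 0,"z": 0.6,"rx": 0,"ry": 0,"rz": 0,"jaw": 2}
    - {"x": 0,"y": 0,"z": 0.4,"rx": 0,"ry": 0,"rz": 0,"jaw": 2}
    - {"x": 0,"y": 0,"z": 0.2,"rx": 0,"ry": 0,"rz": 0,"jaw": 2}
    - {"x": 0,"y": 0,"z": 0,"rx": 0,"ry": 0,"rz": 0,"jaw": 2}

```text
time: 16.25
tcp_pos: [0.603, 0.1191, 0.0242]
tool_rot: [[0.97, 0.243, -0.001], [0.243, -0.97, -0.0], [-0.001, -0.0, -1.0]]
contact_force: [-0.9, -0.1, -0.1]
opening: 0.0362
grip_force: 60.3
```

Emit:
step_arm:
  targets:
    - {"x": 0,"y": 0,"z": 0.1,"rx": 0,"ry": 0,"rz": 0,"jaw": 2}
    - {"x": 0,"y": 0,"z": 0.1,"rx": 0,"ry": 0,"rz": 0,"jaw": 2}
    - {"x": 0,"y": 0,"z": 0,"rx": 0,"ry": 0,"rz": 0,"jaw": 2}

```text
time: 16.55
tcp_pos: [0.6033, 0.1191, 0.0229]
tool_rot: [[0.97, 0.243, 0.0], [0.243, -0.97, 0.0], [0.0, -0.0, -1.0]]
contact_force: [-0.7, 0.2, 1.1]
opening: 0.036
grip_force: 60.4
```

Emit:
step_arm:
  targets:
    - {"x": 0,"y": 0,"z": 0,"rx": 0,"ry": 0,"rz": 0,"jaw": 6}
    - {"x": 0,"y": 0,"z": 0,"rx": 0,"ry": 0,"rz": 0,"jaw": 6}
    - {"x": 0,"y": 0,"z": 0,"rx": 0,"ry": 0,"rz": 0,"jaw": 6}
    - {"x": 0,"y": 0,"z": -2,"rx": 0,"ry": 0,"rz": 0,"jaw": 6}
    - {"x": 0,"y": 0,"z": -4,"rx": 0,"ry": 0,"rz": 0,"jaw": 6}
    - {"x": 0,"y": 0,"z": -4,"rx": 0,"ry": 0,"rz": 0,"jaw": 6}
    - {"x": 0,"y": 0,"z": -2,"rx": 0,"ry": 0,"rz": 0,"jaw": 6}
    - {"x": 0,"y": 0,"z": 0,"rx": 0,"ry": 0,"rz": 0,"jaw": 6}
    - {"x": 0,"y": 0,"z": 0,"rx": 0,"ry": 0,"rz": 0,"jaw": 6}

```text
time: 17.45
tcp_pos: [0.6032, 0.119, 0.1428]
tool_rot: [[0.97, 0.243, 0.001], [0.243, -0.97, 0.0], [0.001, 0.0, -1.0]]
contact_force: [-0.7, 0.2, -0.6]
opening: 0.0601
grip_force: 0.0
```

```bash
python3 - <<'E'
from h import *
im,c=snap("wrist","w9");print(manip.state()["tcp_pos"])
print("spacer at home exp. px z=.042:",proj(c,[[.6025,.1187,.042],[.6025+.0184,.1187+.0046,.042],[.6025-.0184,.1187-.0046,.042],[.6025-.0046,.1187+.0184,.042],[.6025+.0046,.1187-.0184,.042],[.6025,.1187,.08]]).round(1))
g=im[:,:,1].astype(int)
print("col255",g[160:230:2,255]);print("row196",g[196,220:292:2])
go([.453,.296,.17],14.04)
E
```

```text
[0.60279301 0.11887373 0.14202346]
spacer at home exp. px z=.042: [[255.4 188.6]
 [255.5 168.7]
 [255.4 207.7]
 [234.9 188.6]
 [275.9 188.7]
 [255.6 203.6]]
col255 [ 81  75  79  79 118 140 133  97  63  57  59  78 105  60  58  63  63  57
  60  62  68  77 102 111  82  63  64 105 110 107 110 108 110 108 108]
row196 [144 149 148 145 136 139 138 133 136 141 140 132 104  76  98  85  73  67
  64  61  83  92 131 144 132 118  93  89  85  87 107 102  94 130 138 139]
turn [0.   0.04 0.04] then shift cm [-10.23 -20.82  -2.8 ] t 17.5 yaw now 14.08
```

Emit:
step_arm:
  targets:
    - {"x": -1,"y": -2,"z": -1,"rx": 0,"ry": 0,"rz": 0,"jaw": 6}
    - {"x": -2,"y": -4,"z": -1,"rx": 0,"ry": 0,"rz": 0,"jaw": 6}
    - {"x": -2,"y": -4,"z": -0.8,"rx": 0,"ry": 0,"rz": 0,"jaw": 6}
    - {"x": -2,"y": -4,"z": 0,"rx": 0,"ry": 0,"rz": 0,"jaw": 6}
    - {"x": -2,"y": -4,"z": 0,"rx": 0,"ry": 0,"rz": 0,"jaw": 6}
    - {"x": -1.2,"y": -2.8,"z": 0,"rx": 0,"ry": 0,"rz": 0,"jaw": 6}
    - {"x": 0,"y": 0,"z": 0,"rx": 0,"ry": 0,"rz": 0,"jaw": 6}
    - {"x": 0,"y": 0,"z": 0,"rx": 0,"ry": 0,"rz": 0,"jaw": 6}

```text
time: 18.3
tcp_pos: [0.453, 0.2961, 0.1697]
tool_rot: [[0.97, 0.245, -0.001], [0.245, -0.97, -0.001], [-0.002, 0.001, -1.0]]
contact_force: [0.2, -0.6, -0.8]
opening: 0.0599
grip_force: 0.0
```

```bash
cat > strap.py <<'E'
from h import *
import sys
im,c=snap("wrist",sys.argv[1]);print(manip.state()["tcp_pos"])
m=greys(im,18,(70,255));m[235:]=0
for k in cv2.findContours(m,0,1)[0]:
    if cv2.contourArea(k)<300:continue
    w=onz(c,k[:,0],.008)[:,:2]*1000;ce,sz,an=cv2.minAreaRect(w.astype(np.float32));print(cv2.boundingRect(k),np.round(ce,1),np.round(sz,1),round(an,1))
    if not 45<max(sz)<95:continue
    bx=cv2.boxPoints((ce,sz,an));i=0 if np.linalg.norm(bx[1]-bx[0])>np.linalg.norm(bx[2]-bx[1]) else 1
    d=bx[i+1]-bx[i];d/=np.linalg.norm(d);print("long axis deg",np.degrees(np.arctan2(d[1],d[0])))
    # brightness profile along the axis at the middle, to find the hole
    g=cv2.cvtColor(im,cv2.COLOR_BGR2GRAY)
    for t in range(-42,44,3):
        q=np.array([*(np.array(ce)+t*d),8])/1000;u,v=proj(c,q)[0];print((t,int(cv2.getRectSubPix(g,(3,3),(u,v)).mean())),end="")
    print()
E
python3 strap.py w10
```

```text
[0.45367594 0.29530007 0.16978174]
(217, 140, 61, 58) [452.9 304.6] [29.9 77.7] 56.8
long axis deg -33.179882
(-42, 162)(-39, 142)(-36, 124)(-33, 123)(-30, 123)(-27, 123)(-24, 124)(-21, 124)(-18, 124)(-15, 124)(-12, 123)(-9, 123)(-6, 123)(-3, 123)(0, 122)(3, 106)(6, 81)(9, 103)(12, 139)(15, 156)(18, 132)(21, 123)(24, 123)(27, 123)(30, 122)(33, 121)(36, 108)(39, 94)(42, 120)
(424, 47, 88, 50) [607.6 107.9] [46.2 92.5] 14.2
long axis deg -75.78363
(-42, 106)(-39, 104)(-36, 130)(-33, 149)(-30, 106)(-27, 97)(-24, 104)(-21, 105)(-18, 106)(-15, 104)(-12, 106)(-9, 114)(-6, 153)(-3, 145)(0, 82)(3, 98)(6, 114)(9, 84)(12, 82)(15, 83)(18, 82)(21, 83)(24, 83)(27, 84)(30, 83)(33, 83)(36, 84)(39, 85)(42, 85)
```

Emit:
step_arm:
  targets:
    - {"x": 0,"y": 0,"z": 0,"rx": 0,"ry": 0,"rz": 7.2,"jaw": 6}
    - {"x": 0,"y": 0,"z": 0.5,"rx": 0,"ry": 0,"rz": 8,"jaw": 6}
    - {"x": 0,"y": 0,"z": 0.5,"rx": 0,"ry": 0,"rz": 8,"jaw": 6}
    - {"x": 0,"y": 0,"z": 1,"rx": 0,"ry": 0,"rz": 8,"jaw": 6}
    - {"x": 0,"y": 0,"z": 1,"rx": 0,"ry": 0,"rz": 8,"jaw": 6}
    - {"x": -0.5,"y": -0.8,"z": 1,"rx": 0,"ry": 0,"rz": 8,"jaw": 6}
    - {"x": 0,"y": 0,"z": 1,"rx": 0,"ry": 0,"rz": 0,"jaw": 6}
    - {"x": 0,"y": 0,"z": 0,"rx": 0,"ry": 0,"rz": 0,"jaw": 6}
    - {"x": 0,"y": 0,"z": 0,"rx": 0,"ry": 0,"rz": 0,"jaw": 6}

```text
time: 19.25
tcp_pos: [0.4517, 0.2987, 0.125]
tool_rot: [[0.891, -0.454, -0.008], [-0.454, -0.891, -0.003], [-0.006, 0.006, -1.0]]
contact_force: [-0.5, -0.3, 0.2]
opening: 0.0601
grip_force: 0.0
```

```bash
python3 strap.py w11|grep -v 607; python3 - <<'E'
from h import *
im,c=load("w11");print(manip.state()["joint_positions"].round(0));go([.4525,.3045,.1],-33.2)
g=im[:,:,1].astype(int)
print(g[120:236:2,256].tolist());print(g[180,220:292:2].tolist())
E
```

```text
[0.45201523 0.29857286 0.12531813]
(233, 145, 34, 75) [451.7 305.4] [27.2 76.6] 56.7
long axis deg -33.283512
(-42, 175)(-39, 159)(-36, 132)(-33, 129)(-30, 128)(-27, 129)(-24, 128)(-21, 129)(-18, 129)(-15, 128)(-12, 129)(-9, 129)(-6, 129)(-3, 129)(0, 129)(3, 120)(6, 75)(9, 89)(12, 95)(15, 116)(18, 131)(21, 111)(24, 110)(27, 110)(30, 109)(33, 110)(36, 109)(39, 83)(42, 92)
(0, 14, 58, 67) [643.3 418.8] [41.7 42.3] 86.5
[ -43.   19.    3.  115.   -2.   46. -156.]
turn [0.35 0.32 6.12] then shift cm [-0.28 -0.52  2.53] t 19.3 yaw now -27.08
[149, 147, 146, 150, 150, 153, 151, 149, 150, 123, 89, 90, 81, 101, 110, 110, 112, 111, 114, 113, 109, 113, 109, 112, 129, 138, 99, 84, 100, 110, 112, 112, 122, 128, 128, 128, 129, 128, 128, 128, 129, 128, 130, 126, 128, 129, 128, 124, 127, 126, 146, 174, 174, 172, 170, 171, 168, 171]
[167, 168, 168, 176, 177, 181, 176, 163, 136, 129, 131, 132, 133, 125, 115, 114, 110, 107, 112, 107, 110, 104, 97, 97, 102, 147, 151, 148, 154, 152, 147, 146, 146, 149, 154, 150]
```

Joint 7 hit its limit, so I'll use the equivalent half-turned grasp.

Emit:
step_arm:
  targets:
    - {"x": 0,"y": 0,"z": -1,"rx": 0,"ry": 0,"rz": -7,"jaw": 6}
    - {"x": 0,"y": 0,"z": -1,"rx": 0,"ry": 0,"rz": -8.4,"jaw": 6}
    - {"x": 0,"y": 0,"z": -1,"rx": 0,"ry": 0,"rz": -8.4,"jaw": 6}
    - {"x": 0,"y": 0,"z": 0,"rx": 0,"ry": 0,"rz": -8.4,"jaw": 6}
    - {"x": 0,"y": 0,"z": 0,"rx": 0,"ry": 0,"rz": -8.4,"jaw": 6}
    - {"x": 0,"y": 0,"z": 0,"rx": 0,"ry": 0,"rz": -8.4,"jaw": 6}
    - {"x": 0,"y": 0,"z": 0,"rx": 0,"ry": 0,"rz": -8.4,"jaw": 6}
    - {"x": 0,"y": 0,"z": 0,"rx": 0,"ry": 0,"rz": -8.4,"jaw": 6}
    - {"x": 0,"y": 0,"z": 0,"rx": 0,"ry": 0,"rz": -8.4,"jaw": 6}
    - {"x": 0,"y": 0,"z": 0,"rx": 0,"ry": 0,"rz": -8.4,"jaw": 6}
    - {"x": 0,"y": 0,"z": 0,"rx": 0,"ry": 0,"rz": -8.4,"jaw": 6}
    - {"x": 0,"y": 0,"z": 0,"rx": 0,"ry": 0,"rz": -8.4,"jaw": 6}

```text
time: 20.5
tcp_pos: [0.4527, 0.2985, 0.156]
tool_rot: [[0.299, 0.954, -0.007], [0.954, -0.299, -0.002], [-0.004, -0.006, -1.0]]
contact_force: [-0.1, 0.1, 0.4]
opening: 0.0598
grip_force: 0.0
```

Emit:
step_arm:
  targets:
    - {"x": 0,"y": 0,"z": 0,"rx": 0,"ry": 0,"rz": -8.4,"jaw": 6}
    - {"x": 0,"y": 0,"z": 0,"rx": 0,"ry": 0,"rz": -8.4,"jaw": 6}
    - {"x": 0,"y": 0,"z": 0,"rx": 0,"ry": 0,"rz": -8.4,"jaw": 6}
    - {"x": 0,"y": 0,"z": 0,"rx": 0,"ry": 0,"rz": -8.4,"jaw": 6}
    - {"x": 0,"y": 0,"z": 0,"rx": 0,"ry": 0,"rz": -8.4,"jaw": 6}
    - {"x": 0,"y": 0,"z": 0,"rx": 0,"ry": 0,"rz": -8.4,"jaw": 6}
    - {"x": 0,"y": 0,"z": 0,"rx": 0,"ry": 0,"rz": -8.4,"jaw": 6}
    - {"x": 0,"y": 0,"z": 0,"rx": 0,"ry": 0,"rz": -8.4,"jaw": 6}
    - {"x": 0,"y": 0,"z": 0,"rx": 0,"ry": 0,"rz": 0,"jaw": 6}

```text
time: 21.4
tcp_pos: [0.4527, 0.2984, 0.1559]
tool_rot: [[-0.761, 0.648, -0.007], [0.648, 0.761, -0.002], [0.004, -0.006, -1.0]]
contact_force: [0.7, 1.1, -0.6]
opening: 0.0598
grip_force: 0.0
```

```bash
python3 - <<'E'
from h import *
go([.4517,.3052,.135],146.8);print(manip.state()["joint_positions"].round(0))
E
```

```text
turn [-0.31 -0.25 -7.21] then shift cm [0.46 0.51 2.09] t 21.4 yaw now 139.59
[-17.  19. -28. 112.  11.  52.  -1.]
```

Emit:
step_arm:
  targets:
    - {"x": 0,"y": 0,"z": 1,"rx": -0.3,"ry": -0.25,"rz": -7.2,"jaw": 6}
    - {"x": 0.46,"y": 0.5,"z": 1,"rx": 0,"ry": 0,"rz": 0,"jaw": 6}
    - {"x": 0,"y": 0,"z": 0,"rx": 0,"ry": 0,"rz": 0,"jaw": 6}
    - {"x": 0,"y": 0,"z": 0,"rx": 0,"ry": 0,"rz": 0,"jaw": 6}

```text
time: 21.8
tcp_pos: [0.4507, 0.3061, 0.1353]
tool_rot: [[-0.834, 0.552, -0.001], [0.552, 0.834, -0.001], [0.001, -0.002, -1.0]]
contact_force: [0.2, 0.1, -0.3]
opening: 0.0602
grip_force: 0.0
```

```bash
python3 strap.py w12; python3 - <<'E'
from h import *
im,c=load("w12");go([.4517,.3052,.135],146.8)
g=im[:,:,1].astype(int)
# along image column through strap (tool x axis), top plane z=.008: list tool x vs brightness
for y in(-.0005,):
    s=manip.state()
    for x in range(-46,47,2):
        p=s["tcp_pos"]+s["tool_rot"]@np.array([x/1000,y,0]);p[2]=.008;u,v=proj(c,p)[0]
        print((x,int(cv2.getRectSubPix(im[:,:,1].copy(),(5,1),(u,v)).mean())),end="")
E
```

```text
[0.45079363 0.30605128 0.13553445]
(239, 142, 28, 74) [452.6 305.4] [26.8 77.1] 56.5
long axis deg -33.485268
(-42, 166)(-39, 126)(-36, 121)(-33, 121)(-30, 120)(-27, 120)(-24, 121)(-21, 120)(-18, 121)(-15, 121)(-12, 121)(-9, 120)(-6, 120)(-3, 120)(0, 120)(3, 116)(6, 105)(9, 123)(12, 147)(15, 132)(18, 104)(21, 118)(24, 119)(27, 118)(30, 119)(33, 118)(36, 118)(39, 125)(42, 162)
turn [-0.08 -0.01 -0.27] then shift cm [-0.12 -0.02  0.05] t 21.85 yaw now 146.53
(-46, 163)(-44, 162)(-42, 136)(-40, 114)(-38, 119)(-36, 118)(-34, 119)(-32, 119)(-30, 118)(-28, 120)(-26, 119)(-24, 118)(-22, 118)(-20, 110)(-18, 95)(-16, 146)(-14, 149)(-12, 140)(-10, 118)(-8, 101)(-6, 112)(-4, 119)(-2, 118)(0, 120)(2, 120)(4, 120)(6, 120)(8, 120)(10, 121)(12, 120)(14, 120)(16, 120)(18, 120)(20, 121)(22, 121)(24, 120)(26, 120)(28, 120)(30, 120)(32, 120)(34, 121)(36, 112)(38, 146)(40, 165)(42, 159)(44, 161)(46, 165)
```

Emit:
step_arm:
  targets:
    - {"x": -0.15,"y": 0,"z": 2.5,"rx": 0,"ry": 0,"rz": 0,"jaw": 6}
    - {"x": 0,"y": 0,"z": 4,"rx": 0,"ry": 0,"rz": 0,"jaw": 6}
    - {"x": 0,"y": 0,"z": 3.5,"rx": 0,"ry": 0,"rz": 0,"jaw": 5.5}
    - {"x": 0,"y": 0,"z": 2,"rx": 0,"ry": 0,"rz": 0,"jaw": 5}
    - {"x": 0,"y": 0,"z": 1,"rx": 0,"ry": 0,"rz": 0,"jaw": 4.5}
    - {"x": 0,"y": 0,"z": 0.2,"rx": 0,"ry": 0,"rz": 0,"jaw": 4}
    - {"x": 0,"y": 0,"z": 0,"rx": 0,"ry": 0,"rz": 0,"jaw": 4}

```text
time: 22.55
tcp_pos: [0.4523, 0.3053, 0.004]
tool_rot: [[-0.836, 0.549, -0.0], [0.549, 0.836, -0.001], [-0.0, -0.001, -1.0]]
contact_force: [-0.2, -0.4, 1.0]
opening: 0.0399
grip_force: 0.0
```

Emit:
step_arm:
  targets:
    - {"x": 0,"y": 0,"z": 0,"rx": 0,"ry": 0,"rz": 0,"jaw": 1}
    - {"x": 0,"y": 0,"z": 0,"rx": 0,"ry": 0,"rz": 0,"jaw": 1}
    - {"x": 0,"y": 0,"z": 0,"rx": 0,"ry": 0,"rz": 0,"jaw": 1}
    - {"x": 0,"y": 0,"z": 0,"rx": 0,"ry": 0,"rz": 0,"jaw": 1}

```text
time: 22.95
tcp_pos: [0.4526, 0.3054, 0.0048]
tool_rot: [[-0.836, 0.549, 0.001], [0.549, 0.836, -0.0], [-0.001, 0.0, -1.0]]
contact_force: [-1.9, -1.1, 8.7]
opening: 0.0231
grip_force: 58.4
```

Emit:
step_arm:
  targets:
    - {"x": 0,"y": 0,"z": -2,"rx": 0,"ry": 0,"rz": 0,"jaw": 1}
    - {"x": 0,"y": 0,"z": -4,"rx": 0,"ry": 0,"rz": -7.3,"jaw": 1}
    - {"x": 0,"y": 0,"z": -4,"rx": 0,"ry": 0,"rz": -8,"jaw": 1}
    - {"x": 0,"y": 0,"z": -4,"rx": 0,"ry": 0,"rz": -8,"jaw": 1}
    - {"x": 0,"y": 0,"z": -1,"rx": 0,"ry": 0,"rz": -8,"jaw": 1}
    - {"x": 0,"y": 0,"z": 0,"rx": 0,"ry": 0,"rz": -8,"jaw": 1}
    - {"x": 0,"y": 0,"z": 0,"rx": 0,"ry": 0,"rz": -8,"jaw": 1}
    - {"x": 0,"y": 0,"z": 0,"rx": 0,"ry": 0,"rz": 0,"jaw": 1}

```text
time: 23.75
tcp_pos: [0.4523, 0.3049, 0.1543]
tool_rot: [[-0.97, -0.244, 0.0], [-0.244, 0.97, -0.001], [-0.0, -0.001, -1.0]]
contact_force: [-0.5, -0.2, -0.8]
opening: 0.0232
grip_force: 59.1
```

```bash
python3 - <<'E'
from h import *
s=manip.state();print(s["tcp_pos"],s["opening"],s["grip_force"],s["joint_positions"].round(0))
go([.5763,.174,.15],194.04)
E
```

```text
[0.45231343 0.30487198 0.15427309] 0.023195665368997413 59.14077401161194 [ -7.  22. -41. 111.  18.  53.  47.]
turn [-0.04  0.01  0.08] then shift cm [ -8.85 -15.7    0.43] t 23.75 yaw now -165.88
```

Emit:
step_arm:
  targets:
    - {"x": -1.5,"y": -2.5,"z": 0,"rx": 0,"ry": 0,"rz": 0,"jaw": 1}
    - {"x": -2.2,"y": -4,"z": 0.2,"rx": 0,"ry": 0,"rz": 0,"jaw": 1}
    - {"x": -2.2,"y": -4,"z": 0.2,"rx": 0,"ry": 0,"rz": 0,"jaw": 1}
    - {"x": -2,"y": -3.5,"z": 0,"rx": 0,"ry": 0,"rz": 0,"jaw": 1}
    - {"x": -0.9,"y": -1.7,"z": 0,"rx": 0,"ry": 0,"rz": 0,"jaw": 1}
    - {"x": 0,"y": 0,"z": 0,"rx": 0,"ry": 0,"rz": 0,"jaw": 1}
    - {"x": 0,"y": 0,"z": 0,"rx": 0,"ry": 0,"rz": 0,"jaw": 1}

```text
time: 24.45
tcp_pos: [0.5752, 0.174, 0.1496]
tool_rot: [[-0.971, -0.238, -0.001], [-0.238, 0.971, -0.001], [0.001, -0.001, -1.0]]
contact_force: [-1.1, 0.5, -2.4]
opening: 0.023
grip_force: 59.2
```

```bash
python3 - <<'E'
from h import *
im,c=snap("wrist","w13");s=manip.state();print(s["tcp_pos"])
e=proj(c,[[.6025,.1187,.08],[.6025,.1187,.042]]);print("stud tip, spacer top exp px",e.round(1))
u,v=e[0].round().astype(int)
print(u,v);print(im[v-18:v+16:1,u-14:u+15:2,1])
E
```

```text
[0.57485543 0.17472514 0.14964469]
stud tip, spacer top exp px [[179.8 211.2]
 [189.9 195.7]]
180 211
[[ 89  90  90  86  90  90  83  58  60  72  58  56  62  77  82]
 [ 85  87  81  89  90  93  81  57  60  61  55  57  66  79  86]
 [ 74  72  76  80  91  88  82  63  62  58  54  61  75  81  88]
 [ 75  73  78  76  91  87  80  71  63  50  57  69  77  83  91]
 [ 89  87  88  85  91  89  80  93  61  57  63  69  80  86  88]
 [ 88  87  89  87  91  92  84 102  63  57  63  76  84  90  93]
 [ 92  90  91  92 107 113 105  94  61  63  69  77  87  87 100]
 [ 90  91  90  95 128 140 142  94  63  59  74  82  87  89  95]
 [ 89  94  89  92 128 144 142  86  58  69  73  85  87  90  76]
 [ 90  90  89  92 117 139 137  72  61  73  83  90  91  85  65]
 [ 95  93  92  91 108 135 111  61  64  80  87  90  90  76  62]
 [116 109 113 111 107 131  85  53  62  82  89  92  89  71  68]
 [150 143 145 142 128 124  65  57  66  87  90  92  86  68  63]
 [151 155 155 153 144 125  62  59  58  96  96  92  79  65  66]
 [154 153 154 151 146 127  61  61  65  90  97  92  75  68  67]
 [154 151 152 152 149 134  64  71  64  62  95  93  75
[... 444 characters left out ...]
4 144]
 [148 150 157 157 151 144 148 149 154 152 149 149 145 147 148]
 [148 152 158 159 154 146 145 145 151 151 152 147 149 152 151]
 [150 155 158 155 156 150 144 147 153 157 153 151 148 151 153]
 [149 149 156 156 153 151 148 149 148 152 153 149 149 151 153]
 [149 151 154 153 155 152 153 149 149 151 153 146 145 151 155]
 [148 149 152 152 148 154 153 152 153 152 153 152 146 146 153]
 [151 149 150 148 148 153 151 151 153 153 154 152 150 149 151]
 [152 148 146 148 146 150 153 152 153 152 152 151 149 149 156]
 [149 148 147 144 149 150 150 153 154 147 151 152 151 153 153]
 [147 149 150 147 146 148 149 153 154 151 152 150 152 153 154]
 [150 153 149 146 147 147 151 154 156 154 155 151 149 148 149]]
```

```bash
python3 - <<'E'
from h import *
go([.5894,.1160,.095],194.04)
E
```

```text
turn [-0.03 -0.06 -0.15] then shift cm [ 0.01 -6.05  5.46] t 24.5 yaw now -166.11
```

Emit:
step_arm:
  targets:
    - {"x": 0,"y": -2,"z": 0.5,"rx": 0,"ry": 0,"rz": -0.15,"jaw": 1}
    - {"x": 0,"y": -2,"z": 1,"rx": 0,"ry": 0,"rz": 0,"jaw": 1}
    - {"x": 0,"y": -1.5,"z": 1.5,"rx": 0,"ry": 0,"rz": 0,"jaw": 1}
    - {"x": 0,"y": -0.5,"z": 1.5,"rx": 0,"ry": 0,"rz": 0,"jaw": 1}
    - {"x": 0,"y": 0,"z": 0.9,"rx": 0,"ry": 0,"rz": 0,"jaw": 1}
    - {"x": 0,"y": 0,"z": 0,"rx": 0,"ry": 0,"rz": 0,"jaw": 1}
    - {"x": 0,"y": 0,"z": 0,"rx": 0,"ry": 0,"rz": 0,"jaw": 1}

```text
time: 25.2
tcp_pos: [0.5897, 0.1169, 0.0953]
tool_rot: [[-0.969, -0.246, -0.001], [-0.246, 0.969, -0.0], [0.001, -0.0, -1.0]]
contact_force: [0.1, -0.4, -1.3]
opening: 0.0229
grip_force: 59.2
```

```bash
python3 - <<'E'
from h import *
go([.5894,.1160,.080],194.04);print(manip.state()["tcp_pos"])
E
```

```text
turn [-0.01 -0.08  0.17] then shift cm [ 0.05 -0.08  1.53] t 25.2 yaw now -165.79
[0.589699   0.11689902 0.09533325]
```

Emit:
step_arm:
  targets:
    - {"x": 0.05,"y": -0.05,"z": 0.5,"rx": 0,"ry": 0,"rz": 0,"jaw": 1}
    - {"x": 0,"y": 0,"z": 0.5,"rx": 0,"ry": 0,"rz": 0,"jaw": 1}
    - {"x": 0,"y": 0,"z": 0.4,"rx": 0,"ry": 0,"rz": 0,"jaw": 1}
    - {"x": 0,"y": 0,"z": 0.2,"rx": 0,"ry": 0,"rz": 0,"jaw": 1}
    - {"x": 0,"y": 0,"z": 0,"rx": 0,"ry": 0,"rz": 0,"jaw": 1}

```text
time: 25.7
tcp_pos: [0.5894, 0.1151, 0.0791]
tool_rot: [[-0.97, -0.245, -0.001], [-0.245, 0.97, -0.001], [0.002, -0.001, -1.0]]
contact_force: [0.2, 1.5, -0.3]
opening: 0.0235
grip_force: 59.2
```

Emit:
step_arm:
  targets:
    - {"x": 0,"y": 0,"z": 0.3,"rx": 0,"ry": 0,"rz": 0,"jaw": 1}
    - {"x": 0,"y": 0,"z": 0.3,"rx": 0,"ry": 0,"rz": 0,"jaw": 1}
    - {"x": 0,"y": 0,"z": 0,"rx": 0,"ry": 0,"rz": 0,"jaw": 1}

```text
time: 26.0
tcp_pos: [0.5894, 0.1151, 0.073]
tool_rot: [[-0.97, -0.244, -0.001], [-0.244, 0.97, -0.001], [0.002, -0.001, -1.0]]
contact_force: [0.1, -0.5, -1.4]
opening: 0.023
grip_force: 59.2
```

The strap has passed the taper with no force, so the stud is in the hole. Continuing down.

Emit:
step_arm:
  targets:
    - {"x": 0,"y": 0,"z": 0.4,"rx": 0,"ry": 0,"rz": 0,"jaw": 1}
    - {"x": 0,"y": 0,"z": 0.5,"rx": 0,"ry": 0,"rz": 0,"jaw": 1}
    - {"x": 0,"y": 0,"z": 0.5,"rx": 0,"ry": 0,"rz": 0,"jaw": 1}
    - {"x": 0,"y": 0,"z": 0.5,"rx": 0,"ry": 0,"rz": 0,"jaw": 1}
    - {"x": 0,"y": 0,"z": 0.4,"rx": 0,"ry": 0,"rz": 0,"jaw": 1}
    - {"x": 0,"y": 0,"z": 0,"rx": 0,"ry": 0,"rz": 0,"jaw": 1}

```text
time: 26.6
tcp_pos: [0.5892, 0.115, 0.0497]
tool_rot: [[-0.97, -0.245, -0.002], [-0.245, 0.97, -0.001], [0.002, -0.001, -1.0]]
contact_force: [0.2, -0.4, -0.6]
opening: 0.0228
grip_force: 59.2
```

Emit:
step_arm:
  targets:
    - {"x": 0,"y": 0,"z": 0.2,"rx": 0,"ry": 0,"rz": 0,"jaw": 1}
    - {"x": 0,"y": 0,"z": 0.1,"rx": 0,"ry": 0,"rz": 0,"jaw": 1}
    - {"x": 0,"y": 0,"z": 0,"rx": 0,"ry": 0,"rz": 0,"jaw": 1}

```text
time: 26.9
tcp_pos: [0.5896, 0.1151, 0.0474]
tool_rot: [[-0.97, -0.244, -0.001], [-0.244, 0.97, -0.001], [0.001, -0.001, -1.0]]
contact_force: [0.5, 0.1, -1.1]
opening: 0.0231
grip_force: 59.2
```

Emit:
step_arm:
  targets:
    - {"x": 0,"y": 0,"z": 0.08,"rx": 0,"ry": 0,"rz": 0,"jaw": 1}
    - {"x": 0,"y": 0,"z": 0,"rx": 0,"ry": 0,"rz": 0,"jaw": 1}
    - {"x": 0,"y": 0,"z": 0,"rx": 0,"ry": 0,"rz": 0,"jaw": 1}

```text
time: 27.2
tcp_pos: [0.5896, 0.1152, 0.0469]
tool_rot: [[-0.97, -0.244, -0.001], [-0.244, 0.97, -0.001], [0.001, -0.001, -1.0]]
contact_force: [-1.7, -0.1, 3.4]
opening: 0.023
grip_force: 59.8
```

Emit:
step_arm:
  targets:
    - {"x": 0,"y": 0,"z": 0,"rx": 0,"ry": 0,"rz": 0,"jaw": 5}
    - {"x": 0,"y": 0,"z": 0,"rx": 0,"ry": 0,"rz": 0,"jaw": 5}
    - {"x": 0,"y": 0,"z": 0,"rx": 0,"ry": 0,"rz": 0,"jaw": 5}
    - {"x": 0,"y": 0,"z": -2,"rx": 0,"ry": 0,"rz": 0,"jaw": 5}
    - {"x": 0,"y": 0,"z": -4,"rx": 0,"ry": 0,"rz": 0,"jaw": 5}
    - {"x": 0,"y": 0,"z": -3,"rx": 0,"ry": 0,"rz": 0,"jaw": 5}
    - {"x": 0,"y": 0,"z": -1,"rx": 0,"ry": 0,"rz": 0,"jaw": 5}
    - {"x": 0,"y": 0,"z": 0,"rx": 0,"ry": 0,"rz": 0,"jaw": 5}

```text
time: 28.0
tcp_pos: [0.5904, 0.1153, 0.148]
tool_rot: [[-0.97, -0.244, 0.002], [-0.244, 0.97, -0.001], [-0.001, -0.001, -1.0]]
contact_force: [0.6, -0.2, -1.2]
opening: 0.05
grip_force: 0.0
```

```bash
cat > stud.py <<'E'
from h import *
import sys
im,c=snap("wrist",sys.argv[1]);s=manip.state();print(s["tcp_pos"])
e=proj(c,[[.6005,.1185,.08],[.6005,.1185,.05]]);print("exp tip px",e.round(1))
u,v=e[0].round().astype(int);print(u,v);print(im[v-20:v+14,u-14:u+15:2,1])
E
python3 stud.py w14; python3 - <<'E'
from h import *
go([.467,.12,.14],194.04)
E
```

```text
[0.58973164 0.11501439 0.14657175]
exp tip px [[253.4 208.7]
 [253.5 196.2]]
253 209
[[ 84 105 109 110 109 109 110 106 108 109 111 114 113 109 113]
 [ 88 103 108 109 110 108 112 106 103 105 110 115 109 110 109]
 [ 88  95  96 101 106 109 102  91  80  93 103 112 110 110 113]
 [ 84  74  72  78  98  97  86  60  59  68  89 111 109 110 113]
 [ 84  71  70  72  77  62  52  49  56  69  79 109 111 109 111]
 [ 83  67  69  71  66  60  48  47  59  69  68  93 113 110 110]
 [ 84  71  68  69  68  60  48  52  57  67  73  80 111 110 108]
 [ 86  66  72  69  61  60  48  53  56  71  80  72 107 110 113]
 [ 84  71  68  70  60  64  49  55  55  70  79  68 106 109 110]
 [ 84  68  71  69  58  71  51  54  59  72  76  64 102 107 111]
 [ 87  70  64  65  62  66  49  56  62  72  82  64 104 108 111]
 [ 83  71  71  71  72  68  51  48  58  77  86  70 109 108 111]
 [ 89  81  85  79  88  70  51  56  59  72  82  77 109 109 111]
 [ 87 101 103  93  99  73  53  57  65  76  86  91 111 110 112]
 [ 85 104 106 107 109  73  53  59  67  77  84 102 112 111 113]
 [ 87 104 107 107 107  70  51  56  71  84  85 104 112 107 111]
 [ 91 1
[... 510 characters left out ...]
 108 107 107 108 105 105 108 107 111 109 110 114]
 [148 115 109 108 108 108 109 108 106 108 110 112 111 109 110]
 [144 117 111 107 108 107 109 105 107 108 108 106 110 105 112]
 [143 121 110 107 108 109 109 107 107 110 105 111 111 109 112]
 [147 122 109 108 110 107 110 107 106 106 107 112 110 111 110]
 [148 121 110 109 108 108 111 107 108 107 109 112 110 106 111]
 [145 120 109 107 107 108 109 107 107 109 107 108 111 108 113]
 [148 119 110 106 108 106 109 108 109 107 108 111 110 106 111]
 [150 123 107 109 106 109 112 108 105 110 110 110 111 108 113]
 [146 121 111 107 108 109 110 106 112 105 110 111 110 112 112]]
turn [-0.07 -0.03  0.1 ] then shift cm [11.79  3.46  0.66] t 28.05 yaw now -165.86
```

Emit:
step_arm:
  targets:
    - {"x": 2,"y": 0.6,"z": 0,"rx": 0,"ry": 0,"rz": 0,"jaw": 5}
    - {"x": 3.5,"y": 1,"z": 0,"rx": 0,"ry": 0,"rz": 0,"jaw": 5}
    - {"x": 3.5,"y": 1,"z": 0,"rx": 0,"ry": 0,"rz": 0,"jaw": 5}
    - {"x": 2.8,"y": 0.8,"z": 0.6,"rx": 0,"ry": 0,"rz": 0,"jaw": 5}
    - {"x": 0,"y": 0,"z": 0,"rx": 0,"ry": 0,"rz": 0,"jaw": 5}
    - {"x": 0,"y": 0,"z": 0,"rx": 0,"ry": 0,"rz": 0,"jaw": 5}

```text
time: 28.65
tcp_pos: [0.4663, 0.119, 0.1398]
tool_rot: [[-0.97, -0.245, -0.002], [-0.245, 0.97, -0.002], [0.002, -0.001, -1.0]]
contact_force: [0.7, -0.1, 0.0]
opening: 0.0495
grip_force: 0.0
```

```bash
cat > knob.py <<'E'
from h import *
import sys
im,c=snap("wrist",sys.argv[1]);print(manip.state()["tcp_pos"])
g=cv2.medianBlur(im,3).max(2)
for T in(50,65,80):
    m=(g<T).astype(np.uint8);m[236:]=0
    for k in cv2.findContours(m,0,1)[0]:
        if cv2.contourArea(k)<300:continue
        p=k[:,0];b=cv2.boundingRect(k);xm=b[0]+(b[2]-1)/2
        print(T,b,"near",tool(onz(c,(xm,p[:,1].max()+.5),.036))[0]+[16.5,0,0],"far",tool(onz(c,(xm,p[:,1].min()-.5),0))[0]-[16.5,0,0])
m=cv2.cvtColor(im,cv2.COLOR_BGR2HSV);m=cv2.inRange(m,(0,150,50),(20,255,255))
for k in cv2.findContours(m,0,1)[0]:
    if cv2.contourArea(k)>200: b=cv2.boundingRect(k);print("orange",b,tool(onz(c,(b[0]+b[2]/2,b[1]+b[3]/2),.02))[0])
E
python3 knob.py w15
```

```text
[0.46704227 0.11917247 0.14008967]
50 (240, 163, 34, 40) near [ -1.5   3.6 104.1] far [ -3.9   3.8 140.1]
50 (322, 153, 46, 44) near [  4.6  86.7 104. ] far [  6.7  94.4 140.1]
65 (240, 163, 35, 40) near [ -1.5   4.1 104.1] far [ -3.9   4.3 140.1]
65 (321, 153, 47, 44) near [  4.6  86.2 104. ] far [  6.7  93.9 140.1]
80 (240, 163, 35, 40) near [ -1.5   4.1 104.1] far [ -3.9   4.3 140.1]
80 (321, 153, 48, 44) near [  4.6  86.7 104. ] far [  6.7  94.4 140.1]
orange (313, 145, 39, 39) [ 15.3  77.3 120.1]
```

Emit:
step_arm:
  targets:
    - {"x": -0.27,"y": 0.4,"z": 2,"rx": 0,"ry": 0,"rz": 0,"jaw": 4.7}
    - {"x": 0,"y": 0,"z": 2,"rx": 0,"ry": 0,"rz": 0,"jaw": 4.7}
    - {"x": 0,"y": 0,"z": 0,"rx": 0,"ry": 0,"rz": 0,"jaw": 4.7}
    - {"x": 0,"y": 0,"z": 0,"rx": 0,"ry": 0,"rz": 0,"jaw": 4.7}

```text
time: 29.1
tcp_pos: [0.4687, 0.124, 0.1006]
tool_rot: [[-0.97, -0.244, -0.002], [-0.244, 0.97, -0.001], [0.002, -0.0, -1.0]]
contact_force: [0.0, -0.5, 0.3]
opening: 0.0474
grip_force: 0.0
```

```bash
python3 knob.py w16
```

```text
[0.46900507 0.12408464 0.1010758 ]
50 (232, 169, 40, 47) near [ 1.9 -0.7 65.1] far [ -0.9  -1.  101.1]
50 (328, 158, 56, 52) near [ 7.2 83.2 65. ] far [  9.3  91.8 101.1]
65 (232, 169, 41, 47) near [ 1.9 -0.3 65.1] far [ -0.9  -0.5 101.1]
65 (328, 158, 56, 53) near [ 6.3 83.3 65. ] far [  9.3  91.8 101.1]
80 (232, 168, 41, 49) near [ 1.  -0.3 65.1] far [ 1.000e-01 -5.000e-01  1.011e+02]
80 (327, 158, 58, 53) near [ 6.3 83.3 65. ] far [  9.3  91.8 101.1]
orange (317, 148, 47, 46) [18.6 73.2 81.1]
```

Emit:
step_arm:
  targets:
    - {"x": 0.05,"y": -0.03,"z": 2.5,"rx": 0,"ry": 0,"rz": 0,"jaw": 4.7}
    - {"x": 0,"y": 0,"z": 3,"rx": 0,"ry": 0,"rz": 0,"jaw": 4.7}
    - {"x": 0,"y": 0,"z": 2.5,"rx": 0,"ry": 0,"rz": 0,"jaw": 4.7}
    - {"x": 0,"y": 0,"z": 0.9,"rx": 0,"ry": 0,"rz": 0,"jaw": 4.7}
    - {"x": 0,"y": 0,"z": 0,"rx": 0,"ry": 0,"rz": 0,"jaw": 4.7}
    - {"x": 0,"y": 0,"z": 0,"rx": 0,"ry": 0,"rz": 0,"jaw": 2}
    - {"x": 0,"y": 0,"z": 0,"rx": 0,"ry": 0,"rz": 0,"jaw": 2}
    - {"x": 0,"y": 0,"z": 0,"rx": 0,"ry": 0,"rz": 0,"jaw": 2}
    - {"x": 0,"y": 0,"z": 0,"rx": 0,"ry": 0,"rz": 0,"jaw": 2}

```text
time: 30.05
tcp_pos: [0.469, 0.1236, 0.0131]
tool_rot: [[-0.97, -0.244, 0.001], [-0.244, 0.97, -0.001], [-0.001, -0.001, -1.0]]
contact_force: [-1.7, -0.6, 10.6]
opening: 0.0304
grip_force: 60.3
```

Emit:
step_arm:
  targets:
    - {"x": 0,"y": 0,"z": -2,"rx": 0,"ry": 0,"rz": 0,"jaw": 2}
    - {"x": 0,"y": 0,"z": -4,"rx": 0,"ry": 0,"rz": 0,"jaw": 2}
    - {"x": 0,"y": 0,"z": -4,"rx": 0,"ry": 0,"rz": 0,"jaw": 2}
    - {"x": 0,"y": 0,"z": -1,"rx": 0,"ry": 0,"rz": 0,"jaw": 2}
    - {"x": 0,"y": 0,"z": 0,"rx": 0,"ry": 0,"rz": 0,"jaw": 2}

```text
time: 30.55
tcp_pos: [0.4693, 0.1234, 0.1238]
tool_rot: [[-0.97, -0.244, 0.003], [-0.244, 0.97, -0.001], [-0.003, -0.002, -1.0]]
contact_force: [-0.5, 0.1, -0.4]
opening: 0.0305
grip_force: 59.6
```

```bash
python3 - <<'E'
from h import *
go([.6004,.1190,.12],194.04);print(manip.state()["tcp_pos"])
E
```

```text
turn [-0.1   0.17  0.06] then shift cm [-12.61  -3.6    0.38] t 30.55 yaw now -165.9
[0.46934477 0.12336196 0.12378149]
```

Emit:
step_arm:
  targets:
    - {"x": -1.5,"y": -0.4,"z": 0,"rx": 0,"ry": 0,"rz": 0,"jaw": 2}
    - {"x": -3,"y": -0.9,"z": 0,"rx": 0,"ry": 0,"rz": 0,"jaw": 2}
    - {"x": -3,"y": -0.9,"z": 0,"rx": 0,"ry": 0,"rz": 0,"jaw": 2}
    - {"x": -3,"y": -0.8,"z": 0.2,"rx": 0,"ry": 0,"rz": 0,"jaw": 2}
    - {"x": -1.6,"y": -0.4,"z": 0.2,"rx": 0,"ry": 0,"rz": 0,"jaw": 2}
    - {"x": -0.5,"y": -0.2,"z": 0,"rx": 0,"ry": 0,"rz": 0,"jaw": 2}
    - {"x": 0,"y": 0,"z": 0,"rx": 0,"ry": 0,"rz": 0,"jaw": 2}
    - {"x": 0,"y": 0,"z": 0,"rx": 0,"ry": 0,"rz": 0,"jaw": 2}

```text
time: 31.35
tcp_pos: [0.5979, 0.1194, 0.117]
tool_rot: [[-0.97, -0.245, -0.002], [-0.245, 0.97, -0.001], [0.002, -0.001, -1.0]]
contact_force: [-0.6, 0.5, -0.4]
opening: 0.0304
grip_force: 59.6
```

```bash
python3 - <<'E'
from h import *
go([.6008,.1191,.10],194.04);print(manip.state()["tcp_pos"])
E
```

```text
turn [-0.05 -0.14  0.14] then shift cm [-0.27 -0.1   1.7 ] t 31.35 yaw now -165.82
[0.59791042 0.11937893 0.11702484]
```

Emit:
step_arm:
  targets:
    - {"x": -0.25,"y": -0.08,"z": 0.8,"rx": 0,"ry": 0,"rz": 0,"jaw": 2}
    - {"x": 0,"y": 0,"z": 0.8,"rx": 0,"ry": 0,"rz": 0,"jaw": 2}
    - {"x": 0,"y": 0,"z": 0.2,"rx": 0,"ry": 0,"rz": 0,"jaw": 2}
    - {"x": 0,"y": 0,"z": 0,"rx": 0,"ry": 0,"rz": 0,"jaw": 2}
    - {"x": 0,"y": 0,"z": 0,"rx": 0,"ry": 0,"rz": 0,"jaw": 2}

```text
time: 31.85
tcp_pos: [0.6016, 0.1193, 0.0996]
tool_rot: [[-0.97, -0.245, -0.001], [-0.245, 0.97, -0.001], [0.001, -0.001, -1.0]]
contact_force: [-0.5, 0.7, -0.9]
opening: 0.0305
grip_force: 59.6
```

```bash
python3 - <<'E'
from h import *
go([.6008,.1191,.085],194.04);print(manip.state()["tcp_pos"])
E
```

```text
turn [-0.04 -0.06  0.12] then shift cm [0.08 0.   1.46] t 31.85 yaw now -165.84
[0.60161388 0.119273   0.09964501]
```

Emit:
step_arm:
  targets:
    - {"x": 0.08,"y": 0,"z": 0.4,"rx": 0,"ry": 0,"rz": 0,"jaw": 2}
    - {"x": 0,"y": 0,"z": 0.3,"rx": 0,"ry": 0,"rz": 0,"jaw": 2}
    - {"x": 0,"y": 0,"z": 0.3,"rx": 0,"ry": 0,"rz": 0,"jaw": 2}
    - {"x": 0,"y": 0,"z": 0.2,"rx": 0,"ry": 0,"rz": 0,"jaw": 2}
    - {"x": 0,"y": 0,"z": 0,"rx": 0,"ry": 0,"rz": 0,"jaw": 2}

```text
time: 32.35
tcp_pos: [0.6007, 0.1189, 0.0872]
tool_rot: [[-0.97, -0.244, -0.001], [-0.244, 0.97, -0.001], [0.002, -0.001, -1.0]]
contact_force: [0.4, -0.7, 0.2]
opening: 0.0302
grip_force: 59.6
```

Emit:
step_arm:
  targets:
    - {"x": 0,"y": 0,"z": 0.3,"rx": 0,"ry": 0,"rz": 0,"jaw": 2}
    - {"x": 0,"y": 0,"z": 0.2,"rx": 0,"ry": 0,"rz": 0,"jaw": 2}
    - {"x": 0,"y": 0,"z": 0,"rx": 0,"ry": 0,"rz": 0,"jaw": 2}

```text
time: 32.65
tcp_pos: [0.6007, 0.1189, 0.0823]
tool_rot: [[-0.97, -0.244, -0.001], [-0.244, 0.97, -0.001], [0.002, -0.001, -1.0]]
contact_force: [0.4, -0.3, -0.7]
opening: 0.0306
grip_force: 59.6
```

Emit:
step_arm:
  targets:
    - {"x": 0,"y": 0,"z": 0.5,"rx": 0,"ry": 0,"rz": 0,"jaw": 2}
    - {"x": 0,"y": 0,"z": 0.5,"rx": 0,"ry": 0,"rz": 0,"jaw": 2}
    - {"x": 0,"y": 0,"z": 0.5,"rx": 0,"ry": 0,"rz": 0,"jaw": 2}
    - {"x": 0,"y": 0,"z": 0.3,"rx": 0,"ry": 0,"rz": 0,"jaw": 2}
    - {"x": 0,"y": 0,"z": 0,"rx": 0,"ry": 0,"rz": 0,"jaw": 2}

```text
time: 33.15
tcp_pos: [0.6006, 0.1189, 0.064]
tool_rot: [[-0.97, -0.245, -0.002], [-0.245, 0.97, -0.001], [0.002, -0.001, -1.0]]
contact_force: [-0.4, -1.3, -0.2]
opening: 0.0309
grip_force: 59.6
```

Emit:
step_arm:
  targets:
    - {"x": 0,"y": 0,"z": 0.1,"rx": 0,"ry": 0,"rz": 0,"jaw": 2}
    - {"x": 0,"y": 0,"z": 0.1,"rx": 0,"ry": 0,"rz": 0,"jaw": 2}
    - {"x": 0,"y": 0,"z": 0,"rx": 0,"ry": 0,"rz": 0,"jaw": 2}

```text
time: 33.45
tcp_pos: [0.601, 0.1191, 0.0631]
tool_rot: [[-0.97, -0.244, -0.0], [-0.244, 0.97, -0.001], [0.001, -0.001, -1.0]]
contact_force: [-2.5, -0.0, 5.8]
opening: 0.031
grip_force: 60.4
```

Seated at the predicted height. Releasing and withdrawing.

Emit:
step_arm:
  targets:
    - {"x": 0,"y": 0,"z": 0,"rx": 0,"ry": 0,"rz": 0,"jaw": 5}
    - {"x": 0,"y": 0,"z": 0,"rx": 0,"ry": 0,"rz": 0,"jaw": 5}
    - {"x": 0,"y": 0,"z": 0,"rx": 0,"ry": 0,"rz": 0,"jaw": 5}
    - {"x": 0,"y": 0,"z": -2,"rx": 0,"ry": 0,"rz": 0,"jaw": 5}
    - {"x": 0,"y": 0,"z": -4,"rx": 0,"ry": 0,"rz": 0,"jaw": 5}
    - {"x": 0,"y": 0,"z": -4,"rx": 0,"ry": 0,"rz": 0,"jaw": 5}
    - {"x": 0,"y": 0,"z": -4,"rx": 0,"ry": 0,"rz": 0,"jaw": 5}
    - {"x": 0,"y": 0,"z": -1,"rx": 0,"ry": 0,"rz": 0,"jaw": 5}
    - {"x": 0,"y": 0,"z": 0,"rx": 0,"ry": 0,"rz": 0,"jaw": 5}
    - {"x": 0,"y": 0,"z": 0,"rx": 0,"ry": 0,"rz": 0,"jaw": 5}

```text
time: 34.45
tcp_pos: [0.6006, 0.1187, 0.2117]
tool_rot: [[-0.97, -0.244, -0.002], [-0.244, 0.97, -0.002], [0.002, -0.001, -1.0]]
contact_force: [0.1, -0.9, 0.0]
opening: 0.0497
grip_force: 0.0
```

```bash
python3 - <<'E'
from h import *
im,c=snap("wrist","w17");print(manip.state()["tcp_pos"])
g=cv2.medianBlur(im,3).max(2);m=(g<65).astype(np.uint8);m[236:]=0
S=np.array([.6005,.1187])
for k in cv2.findContours(m,0,1)[0]:
    if cv2.contourArea(k)<300:continue
    p=k[:,0];b=cv2.boundingRect(k);print("dark",b,"mid at z=.068",onz(c,(b[0]+b[2]/2,b[1]+b[3]/2),.068)[0].round(4))
print("exp knob top centre px, radius",proj(c,[[*S,.086]]),278*16.5/1000/(c[0][2,3]-.086))
m=greys(im,18,(70,255));m[236:]=0
for k in cv2.findContours(m,0,1)[0]:
    if cv2.contourArea(k)<300:continue
    w=onz(c,k[:,0],.05)[:,:2];R14=np.array([[.9702,.2425],[-.2425,.9702]]);r=(w-S)@R14.T*1000
    print(cv2.boundingRect(k),"rail-frame extents about stud (z=50 plane): min",r.min(0).round(1),"max",r.max(0).round(1))
# strap long edges: rail-y of its boundary for rail x -45..-22
G=im[:,:,1]
for x in(-46,-40,-34,-28,-22):
    row=[]
    for y in np.arange(-22,23,2.):
        q=S+np.array([[x,y]])/1000@R14;u,v=proj(c,[[*q[0],.05]])[0];row.append(int(cv2.getRectSubPix(G.copy(),(1,1),(u,v))[0,0]) if v<383 else -1)
    print(x,row)
a,t=cv2.imread("pics/top0.png"),snap("top","t2")[0]
d=cv2.absdiff(a,t).max(2)
for n,(u,v) in dict(jarO=(201,224),jarB=(260,225),jarR=(318,227),yellow=(294,175),tape=(363,162),bowl=(389,200),brush=(140,165)).items(): print(n,d[v-9:v+10,u-9:u+10].mean().round(1))
E
```

```text
[0.60039867 0.11873864 0.21118707]
dark (435, 186, 37, 50) mid at z=.068 [0.5886 0.3463 0.068 ]
dark (238, 156, 32, 37) mid at z=.068 [0.6022 0.1203 0.068 ]
dark (347, 4, 44, 45) mid at z=.068 [0.4403 0.188  0.068 ]
exp knob top centre px, radius [[252.8739697 177.2302007]] 17.032274543130704
(141, 123, 137, 61) rail-frame extents about stud (z=50 plane): min [ -50.3 -125. ] max [17.4 27.1]
-46 [62, 62, 62, 59, 65, 98, 109, 109, 108, 111, 109, 106, 109, 109, 111, 109, 108, 110, 98, 91, 92, 91, 91]
-40 [92, 70, 68, 68, 69, 99, 107, 109, 109, 109, 107, 110, 105, 105, 109, 112, 110, 109, 106, 102, 103, 103, 102]
-34 [75, 68, 69, 68, 72, 98, 108, 107, 108, 109, 108, 109, 106, 108, 110, 111, 109, 108, 108, 109, 109, 109, 109]
-28 [93, 69, 68, 68, 71, 96, 108, 109, 107, 110, 108, 106, 108, 109, 111, 112, 108, 109, 107, 106, 107, 107, 105]
-22 [86, 82, 84, 84, 88, 99, 108, 105, 106, 107, 105, 107, 107, 106, 108, 110, 111, 112, 130, 143, 140, 134, 131]
jarO 14.0
jarB 33.7
jarR 25.7
yellow 18.6
tape 21.9
bowl 31.9
brush 14.9
```

```bash
python3 -c "
from rig import manip
print(manip.finish_job())"
```

```text
the job is handed in; nothing more can be done
None
```

The clamp is assembled and handed in at about 34.5 s: the slider is home against the end wall, and the spacer, the strap (square, long end over the bar) and the knob are each seated at their expected heights. I didn't re-measure the jars and other bystanders afterwards (the arm's shadow spoiled the last check), but the arm never felt contact near them.

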